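# Refit the washed knobs of the syrup warmer and turn them to off

### The job

The syrup warmer has been washed down and its control knobs are drying in the steel tray. Fit every warmer knob in the tray (the middle size: three or four are there) onto a bare spindle of its own, any one, turned so that the D bore goes over the flat and the knob sits fully home on the warmer's top; then, with the knob fitted, turn it clockwise as far as it goes, to its stop with the pointer at the off line. Leave the smaller and the larger knob, which belong to other machines, in the tray, and leave the other things on the table alone.

Things in the scene. Friction and masses are not known exactly. Their poses are not given: they have to be found in the camera images.
- knob1_mid (a point): Warmer knob, the middle size. Black bell 70 mm across its skirt, 44 mm across at 25 mm up; on it a bar grip 18 mm wide, 56 long (22 behind the axis, 34 ahead: the pointer end, white line on top), from 25 to 56 mm up. This point: on the axis, 28 mm above the underside; x to the pointer, z up. Blind D bore from below, 22 mm deep, bevelled 3 mm, its flat on the pointer's side. Loose, 0.10 to 0.15 kg, lies upright in any direction.
- knob2_mid (a point): Another warmer knob, the same in all sizes as knob1. This point: on the axis, 28 mm above the underside; x to the pointer, z up. Any of the four may be absent.
- knob3_mid (a point): Another warmer knob, the same in all sizes as knob1. This point: on the axis, 28 mm above the underside; x to the pointer, z up. Any of the four may be absent.
- knob4_mid (a point): Another warmer knob, the same in all sizes as knob1. This point: on the axis, 28 mm above the underside; x to the pointer, z up. Any of the four may be absent.
- small_knob_mid (a point): Knob of another machine: shape of a warmer knob but smaller (56 mm across the skirt, 45 tall, bar 14 wide); bore too narrow for the warmer's spindles. This point: on the axis, 22 mm above the underside; x to the pointer, z up.
- large_knob_mid (a point): Knob of another machine: shape of a warmer knob but larger (84 mm across the skirt, 67 tall, bar 22 wide); bore too wide for the warmer's spindles. This point: on the axis, 34 mm above the underside; x to the pointer, z up.
- unit: The warmer: fixed steel bench unit with a flat top 130 mm above the table, 430 mm wide (y). At its front (robot's side) stand four bare spindles in a row 100 mm apart; 95 mm behind the row begin four well lids, handles up to 25 mm above the top. Origin on the table below the middle of the row; x to its back, y left; reaches from x = -65 to 285 mm.
- tray: The drying tray: fixed open steel tray 260 (x) x 340 (y) x 25 mm, floor and walls 4 mm thick, on the table beside the warmer, left or right of it. Origin under its centre.
- spindle1_foot (a point): Spindle 1, counted from the warmer's left (+y): upright brass D-shaped spindle, 22 mm in diameter, 19 mm tall, flat 4 mm from the axis, tip bevelled 2.5 mm. This point: on the axis at the warmer's top face, where a fitted knob's underside comes to stand; it turns with the spindle, x out of the flat, z up. A warmer knob fits with 1.5 mm play, 0.15 rad in angle.
- spindle1 (a joint): Turn of spindle 1, rad: 0 is off, a stop, its flat facing the warmer's back (black line on the top; three dots mark the quarter turns); grows counter-clockwise from above to a stop at 4.2. Friction 0.06 N m: stays where left. Starts between 1.7 and 4.0.
- spindle2_foot (a point): Spindle 2, counted from the warmer's left (+y): upright brass D-shaped spindle, 22 mm in diameter, 19 mm tall, flat 4 mm from the axis, tip bevelled 2.5 mm. This point: on the axis at the warmer's top face, where a fitted knob's underside comes to stand; it turns with the spindle, x out of the flat, z up. A warmer knob fits with 1.5 mm play, 0.15 rad in angle.
- spindle2 (a joint): Turn of spindle 2, rad: 0 is off, a stop, its flat facing the warmer's back (black line on the top; three dots mark the quarter turns); grows counter-clockwise from above to a stop at 4.2. Friction 0.06 N m: stays where left. Starts between 1.7 and 4.0.
- spindle3_foot (a point): Spindle 3, counted from the warmer's left (+y): upright brass D-shaped spindle, 22 mm in diameter, 19 mm tall, flat 4 mm from the axis, tip bevelled 2.5 mm. This point: on the axis at the warmer's top face, where a fitted knob's underside comes to stand; it turns with the spindle, x out of the flat, z up. A warmer knob fits with 1.5 mm play, 0.15 rad in angle.
- spindle3 (a joint): Turn of spindle 3, rad: 0 is off, a stop, its flat facing the warmer's back (black line on the top; three dots mark the quarter turns); grows counter-clockwise from above to a stop at 4.2. Friction 0.06 N m: stays where left. Starts between 1.7 and 4.0.
- spindle4_foot (a point): Spindle 4, counted from the warmer's left (+y): upright brass D-shaped spindle, 22 mm in diameter, 19 mm tall, flat 4 mm from the axis, tip bevelled 2.5 mm. This point: on the axis at the warmer's top face, where a fitted knob's underside comes to stand; it turns with the spindle, x out of the flat, z up. A warmer knob fits with 1.5 mm play, 0.15 rad in angle.
- spindle4 (a joint): Turn of spindle 4, rad: 0 is off, a stop, its flat facing the warmer's back (black line on the top; three dots mark the quarter turns); grows counter-clockwise from above to a stop at 4.2. Friction 0.06 N m: stays where left. Starts between 1.7 and 4.0.
- cleaver: Bystander: cleaver lying flat, blade 200 x 95 mm, wooden handle; origin under the middle of the whole. Leave alone.
- batten: Bystander: wooden batten 320 x 60 x 14 mm, origin under its centre. Leave alone.
- rice_slab: Bystander: slab of puffed rice 160 x 70 x 50 mm, origin under its centre. Leave alone.
Things that resemble listed ones, but are neither listed nor needed, are in the scene too. What is shaped like the part that bears knob4_mid but green is not meant.

How it is judged:
By the outcome, as a careful person would: the job done as asked, in the order asked, and still so for the second after the job is handed in, with the robot touching nothing.
Of knob1, knob2, knob3, knob4 only 3 to 4 are there at a start; the rules pass over those that are not, and their reading is None.
At some moment in a run one of knob1, knob2, knob3, knob4 may be knocked a few centimetres aside while the robot is not near it.
It also fails if it takes over 210 s, if anything falls off the work surface, if the arm or the gripper's body presses on something with over 40 N, if the wrist force passes 120 N, or if a joint passes its speed limit or range.

### The arm

A 7-joint arm with a two-finger parallel gripper is mounted at the origin on the work surface. World frame = base frame: x ahead of the robot, y to its left, z up, the work surface at z = 0. Lengths are in m, angles in degrees, forces in N, time in s.
With the tool pointing down it reaches from about 0.425 to 1.025 m from the base axis. Payload 3.6 kg.
Tool frame: the origin (TCP) lies at the very end of the fingers, on their centre line; the grasp point (between the pads) lies 19 mm behind it; z points along the fingers, y is the direction in which the jaws open and shut (so a half turn about z gives the same grasp; the last joint's range is limited). The gripper opens to 85 mm and grips with 20 to 120 N. Pads are 22 mm wide; open, the fingers measure 114 mm over their backs; the gripper's body (76 mm by 85 mm) begins 54 mm behind the grasp point. The pads swing forward as they close: fully open they stand 13 mm farther back than shut.
Start: joints at [-76.404, 33.873, 2.773, 92.16, -1.908, 54.013, -1.931], TCP at [0.235, 0.686, 0.231] pointing down, gripper open.
Joint ranges: [-153.93, 153.93], [-27.13, 128.08], [-72.61, 78.16], [10.71, 143.7], [-87.88, 267.88], [4.46, 118.87], [-176.78, 176.78]. Speed limits (degrees/s): [147.25, 147.25, 180, 180, 180, 180, 180].

### API

Orientations are given as [roll, pitch, yaw] about the fixed x, y, z axes, in that order (R = Rz(yaw) Ry(pitch) Rx(roll)).
In Python, from cell import readout, capture, env, spotter gives the robot as it stands. The module is installed in compiled form; this text tells all that it offers.
- The arm moves only by the tool arm_command, never from a script. Its argument "plan" is a list of rows, each an object of numbers: "fingers": the finger opening in cm, from 0 to 8.54; "tx", "ty", "tz": the shift along the tool's x, y, z in cm; "spin": the turn about the tool's z in rad. In form: [{"fingers": .., "tx": .., "ty": .., "tz": .., "spin": ..}, ...]. A call has 1 to 10 rows; each row shifts and turns the commanded pose from where the row before left it, along the tool's axes as they then stand; what a row does not reach is not made up. A row lasts 1/8 s, in which the tool goes at most 62.5 mm and 10.7 degrees, less where a joint would pass 70% of its speed; a pose out of reach is approached as far as the arm can. A call is refused whole if a number of a shift passes 6.25 or a number of a turn 0.188, either way. A call with a gripper value outside its range is refused whole. The fingers move at their own pace and stop on an object; the grip force is fixed at half the most. Time passes only in rows, so rows that do not move let the fingers close. It gives the time, the measured TCP pose, the force and the opening at its end, in the units of the state.
- readout.state(): the state, without advancing time (a new reading comes with each control period).
- capture(name): name is "scene" or "top" or "wrist"; returns a dict with "image" (384x512x3 uint8, red, green, blue), "fx", "fy", "cx", "cy" (pixels), "camera_from_world" (4x4, takes a point from world to camera coordinates); the wrist camera has in their place "tool_from_camera" (4x4, takes a point from camera to tool coordinates, whose origin is the TCP and whose axes are the flange's). Camera axes: x right, y down, z forward; pixel columns grow to the right and rows downward; lengths in m; the calibration is good to about 2 mm. A picture is of the moment at which its call begins: read the wrist's pose just before it. There is no depth.
- env.job_done(): hands the job in, once; it reports no verdict.
Trained networks look in a picture, given as the dict that the camera call returned (one of the last four; its "shot" number tells which), for a name from the list of things; names that differ only in an ending like _2 or _b are one class to them, and where a whole thing is asked for, a point or a joint stands for the part that bears it (a point fixed in the world has none). Each returns a list of dicts, best first, with "conf" (0 to 1); they miss things now and then, are a little off and sometimes report something else, mostly with a low value. They report only what shows in the picture. A call takes as long as a camera call. They do not tell look-alikes from the thing itself.
- spotter.look_for(picture, query): "at" ([x, y, z] in m, in the coordinates of the camera as it stood for that picture, good to about 4 mm: the middle of the surface that is visible of it).
- spotter.cut_out(picture, query): "region" (384x512 bool, what is visible of it).
- spotter.spot_point(picture, query): "at" ([x, y, z] in m, in the coordinates of the camera as it stood for that picture, good to about 4 mm: a listed point, or the origin of a listed thing).
The state is a dict: "time_s": time; "joints": joint angles; "qvel": joint speeds; "effort": joint torques, N m; "tcp_pos": TCP position; "ee_rot": TCP orientation; "force": force on the tool from outside, world axes, zero at the start; "ft_torque": the same for the moment, N m; "width": finger opening in m.
Only numpy, scipy, OpenCV 4.12 (cv2) and the standard library are available. Lean on these libraries where they do the work, as an engineer would, in place of code of your own. Each camera call takes 0.05 s, during which the arm holds its last target.

## Working session

There is one attempt and no reset: what is moved stays moved. The work goes in short steps, Python scripts to look and compute and a tool call to move; the robot and the scene stay as the last step left them, time stands still between calls to the robot, and variables do not carry over. Pictures are saved under pics/ and viewed, and the job is handed in when it is done.

Besides the shell and the picture viewer there is one more tool, called after "Emit:" by a JSON object that holds its "fn" and its "kwargs". arm_command: Moves the arm, as the interface text tells. Its arguments: {"type":"object","properties":{"plan":{"type":"array","items":{"type":"object","properties":{"fingers":{"type":"number"},"tx":{"type":"number"},"ty":{"type":"number"},"tz":{"type":"number"},"spin":{"type":"number"}}}}},"required":["plan"]}

```bash
mkdir -p pics; python3 - <<'E'
from cell import readout, capture
import cv2,numpy as np
print(readout.state())
for n in ("scene","top","wrist"):
    p=capture(n); cv2.imwrite(f"pics/{n}0.png",p["image"][:,:,::-1]); print(n,p["fx"],p["cx"],p["cy"],np.round(p.get("camera_from_world",p.get("tool_from_camera")),3).tolist())
E
```

```text
{'time_s': 0.0, 'joints': array([-76.403585  ,  33.92410519,   2.76669393,  92.2401025 ,
        -1.9088901 ,  54.0121323 ,  -1.93358937]), 'qvel': array([-0.0313937 , -0.02511207,  0.07867963,  0.03016666,  0.0409246 ,
        0.02380894,  0.08558216]), 'effort': array([-3.46806810e-04, -5.48699534e+01,  1.54625505e+00, -1.98127753e+01,
        9.33332514e-03,  9.00617859e-03,  2.02789414e-05]), 'tcp_pos': array([0.23518625, 0.68488202, 0.2301369 ]), 'ee_rot': array([-1.79869913e+02,  6.14628192e-03,  1.61048234e+02]), 'force': array([ 0.3377153 , -0.42875904, -0.5561498 ]), 'ft_torque': array([0.02845368, 0.00020665, 0.00924209]), 'width': 0.08521148277226545}
scene 431.8353108537841 254.23471447948342 192.20360020338444 [[0.502, 0.865, -0.004, -0.187], [0.692, -0.405, -0.598, -0.356], [-0.519, 0.298, -0.802, 1.77], [0.0, 0.0, 0.0, 1.0]]
top 370.65896929778296 255.98096632453456 187.96677702051284 [[0.009, -1.0, -0.003, -0.094], [-0.993, -0.009, -0.115, 0.558], [0.115, 0.004, -0.993, 1.275], [0.0, 0.0, 0.0, 1.0]]
wrist 298.01026285156206 253.59474240787546 193.99290312329546 [[-0.001, -0.951, -0.308, 0.079], [1.0, -0.0, -0.001, -0.0], [0.001, -0.308, 0.951, -0.143], [0.0, 0.0, 0.0, 1.0]]
```

View pics/scene0.png

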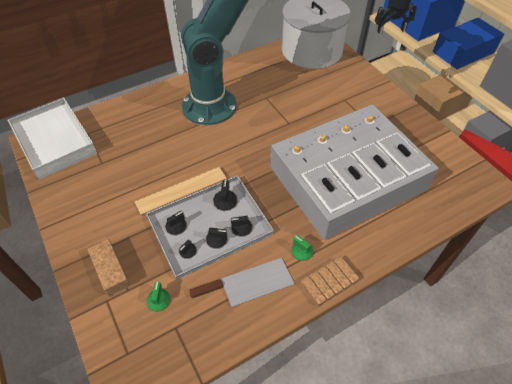

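View pics/top0.png

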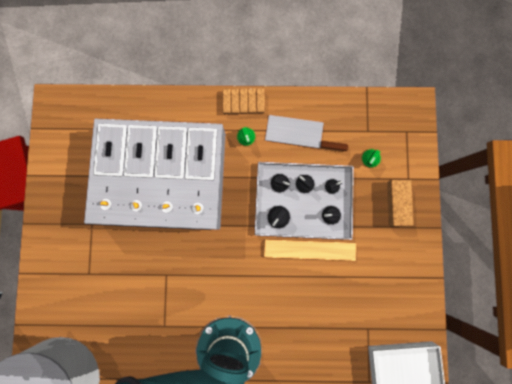

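View pics/wrist0.png

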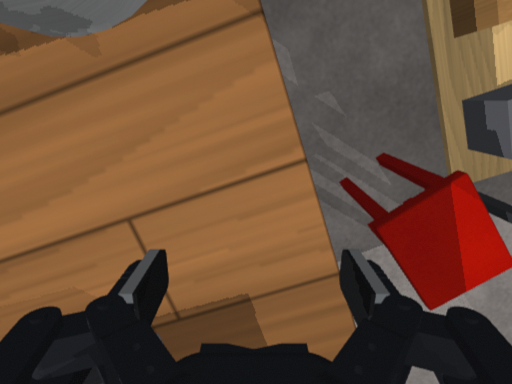

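```bash
cat > h.py <<'E'
from cell import readout, capture, env, spotter
import cv2,numpy as np
from scipy.spatial.transform import Rotation as R
def Tt(s=None):
    s=s or readout.state(); T=np.eye(4); T[:3,:3]=R.from_euler('xyz',s['ee_rot'],degrees=True).as_matrix(); T[:3,3]=s['tcp_pos']; return T
def cap(n,save=None):
    s=readout.state(); p=capture(n)
    p['wfc']=np.linalg.inv(p['camera_from_world']) if n!='wrist' else Tt(s)@p['tool_from_camera']
    if save: cv2.imwrite('pics/'+save,p['image'][:,:,::-1])
    return p
def w(p,a): return (p['wfc']@np.r_[np.array(a,float),1])[:3]
def px(p,P):
    c=np.linalg.inv(p['wfc'])@np.r_[np.array(P,float),1]; return np.array([p['fx']*c[0]/c[2]+p['cx'],p['fy']*c[1]/c[2]+p['cy']])
def pix2w(p,u,v,z):
    d=p['wfc'][:3,:3]@np.array([(u-p['cx'])/p['fx'],(v-p['cy'])/p['fy'],1]); o=p['wfc'][:3,3]; return o+d*(z-o[2])/d[2]
def find(p,q,kind='spot_point'):
    for d in getattr(spotter,kind)(p,q):
        P=w(p,d['at']); print(q,round(d['conf'],2),np.round(P,4),np.round(px(p,P)))
def st():
    s=readout.state(); print('t',s['time_s'],'tcp',np.round(s['tcp_pos'],4),'rot',np.round(s['ee_rot'],2),'F',np.round(s['force'],1),'w',round(s['width'],4),'j',np.round(s['joints'],1)); return s
E
python3 - <<'E'
from h import *
for n in ('top','scene'):
    p=cap(n)
    for q in ('knob1_mid','small_knob_mid','large_knob_mid','spindle1_foot','unit','tray'): find(p,q)
st()
E
```

```text
knob1_mid 0.87 [ 0.5824 -0.1717  0.0323] [279. 181.]
small_knob_mid 0.66 [ 0.5702 -0.3581  0.0307] [332. 185.]
large_knob_mid 0.9 [ 0.4574 -0.1705  0.0404] [279. 217.]
spindle1_foot 0.4 [0.4882 0.4032 0.1332] [104. 205.]
spindle1_foot 0.24 [0.4827 0.0993 0.1244] [198. 207.]
unit 0.78 [ 0.4867  0.2527 -0.0027] [161. 208.]
tray 0.68 [ 0.5214 -0.264  -0.    ] [305. 200.]
knob1_mid 0.82 [ 0.5827 -0.1727  0.0321] [241. 223.]
knob1_mid 0.2 [ 0.4699 -0.3526  0.0332] [175. 221.]
small_knob_mid 0.49 [ 0.5748 -0.3606  0.0238] [187. 248.]
large_knob_mid 0.72 [ 0.4631 -0.1651  0.0347] [225. 195.]
spindle1_foot 0.42 [0.492  0.4024 0.1301] [369. 120.]
unit 0.82 [ 0.4888  0.2572 -0.0031] [330. 160.]
tray 0.79 [ 0.5164 -0.2553 -0.0026] [209. 224.]
t 0.85 tcp [0.2355 0.6857 0.2313] rot [180.     0.   161.05] F [ 0.  -0.8  1.2] w 0.0855 j [-76.4  33.9   2.8  92.2  -1.9  54.   -1.9]
```

```bash
python3 - <<'E'
from h import *
p=cap('top')
i=p['image'][:,:,::-1]
cv2.imwrite('pics/crop1.png',cv2.resize(i[155:245,245:385],None,fx=5.5,fy=5.5,interpolation=cv2.INTER_CUBIC))
cv2.imwrite('pics/crop2.png',cv2.resize(i[180:225,85:225],None,fx=5.5,fy=5.5,interpolation=cv2.INTER_CUBIC))
E
```

```text
(no output)
```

View pics/crop1.png

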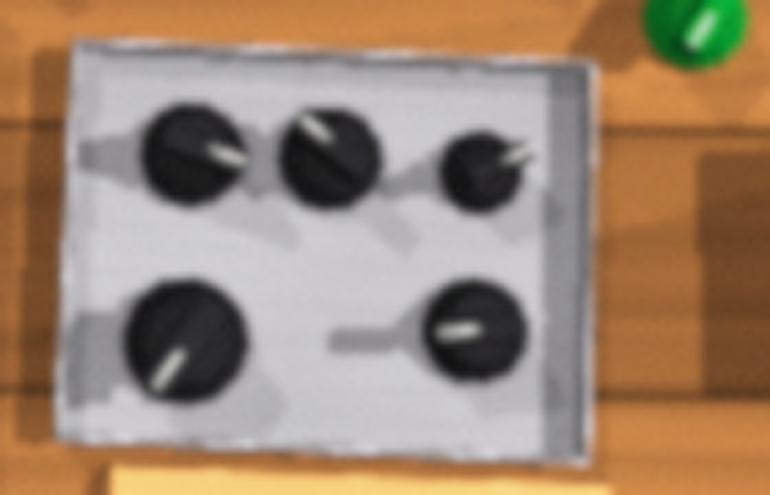

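View pics/crop2.png

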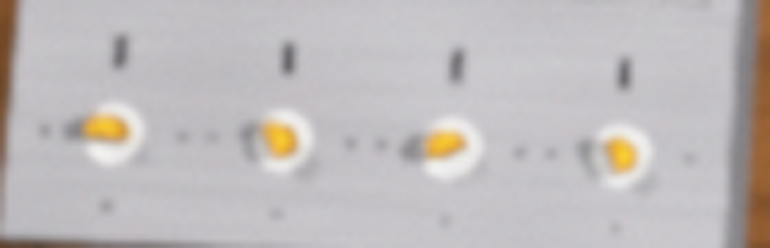

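```bash
cat >> h.py <<'E'
def go(x,y,z,yaw,s=None):
    "tool-axis shift (cm) at present yaw, and spin rad"
    s=s or readout.state(); T=Tt(s); d=T[:3,:3].T@(np.array([x,y,z])-s['tcp_pos'])*100
    a=s['ee_rot'][2]; sp=-(yaw-a)
    if abs(sp)>180: print('big spin',sp, 'alt', sp-np.sign(sp)*360)
    n=max(1,int(np.ceil(np.linalg.norm(d)/5.5)));m=max(1,int(np.ceil(abs(np.radians(sp))/0.18)))
    print('total t',np.round(d,2),'spin',round(np.radians(sp),3),'| rows',n,'each',np.round(d/n,2),'| spin rows',m,'each',round(np.radians(sp)/m,4))
E
python3 - <<'E'
from h import *
go(.47,.25,.30,180)
E
```

```text
total t [-36.33 -33.59  -6.87] spin -0.331 | rows 10 each [-3.63 -3.36 -0.69] | spin rows 2 each -0.1654
```

Emit:
{"fn": "arm_command", "kwargs": {"plan": [{"tx": -3.6,"ty": -3.4,"tz": -0.7},{"tx": -3.6,"ty": -3.4,"tz": -0.7},{"tx": -3.6,"ty": -3.4,"tz": -0.7},{"tx": -3.6,"ty": -3.4,"tz": -0.7},{"tx": -3.6,"ty": -3.4,"tz": -0.7},{"tx": -3.6,"ty": -3.4,"tz": -0.7},{"tx": -3.6,"ty": -3.4,"tz": -0.7},{"tx": -3.6,"ty": -3.4,"tz": -0.7},{"tx": -3.6,"ty": -3.4,"tz": -0.7},{"tx": -3.6,"ty": -3.4,"tz": -0.7}]}}

```text
invalid input at $.plan[0]: expected keys fingers, tx, ty, tz, spin
```

Emit:
{"fn": "arm_command", "kwargs": {"plan": [{"spin": -0.165},{"spin": -0.165},{},{}]}}

```text
invalid input at $.plan[0]: expected keys fingers, tx, ty, tz, spin
```

```bash
python3 - <<'E'
from h import *
st()
p=cap('wrist','w1.png')
for q in ('spindle1_foot','unit'): find(p,q)
E
```

```text
t 0.9 tcp [0.2355 0.6857 0.2313] rot [180.     0.   161.04] F [-0.2 -0.5  0.2] w 0.0853 j [-76.4  33.9   2.8  92.2  -1.9  54.   -1.9]
```

View pics/w1.png

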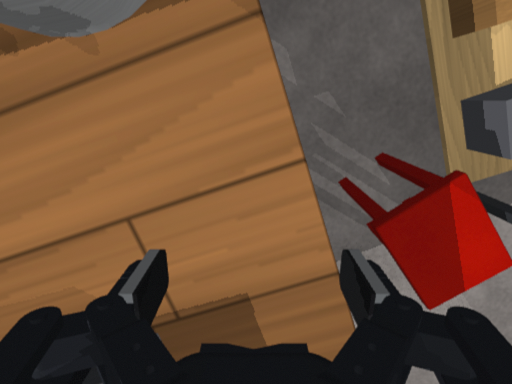

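Emit:
{"fn": "arm_command", "kwargs": {"plan": [{"fingers": 5,"tx": -3.6,"ty": -3.4,"tz": -0.7,"spin": 0},{"fingers": 5,"tx": -3.6,"ty": -3.4,"tz": -0.7,"spin": 0},{"fingers": 5,"tx": -3.6,"ty": -3.4,"tz": -0.7,"spin": 0},{"fingers": 5,"tx": -3.6,"ty": -3.4,"tz": -0.7,"spin": 0},{"fingers": 5,"tx": -3.6,"ty": -3.4,"tz": -0.7,"spin": 0},{"fingers": 5,"tx": -3.6,"ty": -3.4,"tz": -0.7,"spin": 0},{"fingers": 5,"tx": -3.6,"ty": -3.4,"tz": -0.7,"spin": 0},{"fingers": 5,"tx": -3.6,"ty": -3.4,"tz": -0.7,"spin": 0},{"fingers": 5,"tx": -3.6,"ty": -3.4,"tz": -0.7,"spin": 0},{"fingers": 5,"tx": -3.6,"ty": -3.4,"tz": -0.7,"spin": 0}]}}

```text
time_s: 2.3
tcp_pos: [0.4662, 0.2458, 0.3019]
ee_rot: [180.0, 0.0, 161.1]
force: [0.0, -0.3, -0.0]
width: 0.05
```

Emit:
{"fn": "arm_command", "kwargs": {"plan": [{"fingers": 5,"tx": 0,"ty": 0,"tz": 0,"spin": -0.165},{"fingers": 5,"tx": 0,"ty": 0,"tz": 0,"spin": -0.165},{"fingers": 5,"tx": 0,"ty": 0,"tz": 0,"spin": 0},{"fingers": 5,"tx": 0,"ty": 0,"tz": 0,"spin": 0}]}}

```text
time_s: 2.8
tcp_pos: [0.4655, 0.2473, 0.3014]
ee_rot: [180.0, 0.0, 179.8]
force: [-0.4, -1.0, -0.3]
width: 0.05
```

```bash
python3 - <<'E'
from h import *
st()
p=cap('wrist','w1b.png')
for q in ('spindle1_foot','unit'): find(p,q)
E
```

```text
t 2.8 tcp [0.4655 0.2473 0.3014] rot [1.8000e+02 1.0000e-02 1.7984e+02] F [-0.4 -1.  -0.3] w 0.05 j [-36.9  14.9   4.9 113.5  -1.6  51.7  58.7]
spindle1_foot 0.67 [0.4891 0.4013 0.134 ] [395. 196.]
unit 0.59 [ 0.4847  0.2477 -0.0025] [254. 165.]
```

View pics/w1b.png

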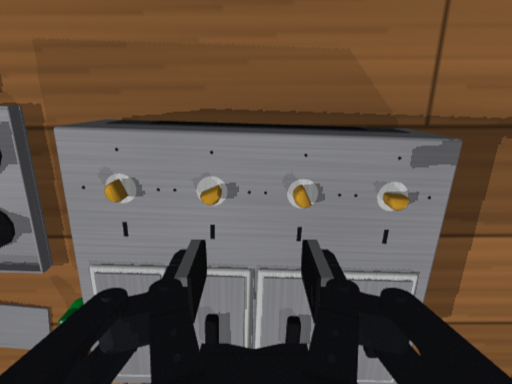

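```bash
cat >> h.py <<'E'
def rect(p,cx,cy,z,half,scale,yaw=0):
    "top-down view at height z; up=+x, left=+y; scale px/mm"
    n=int(2*half*1000*scale); 
    src=np.array([[0,0],[n,0],[n,n],[0,n]],np.float32); c=np.array([[cx+half,cy+half],[cx+half,cy-half],[cx-half,cy-half],[cx-half,cy+half]])
    dst=np.array([px(p,[a,b,z]) for a,b in c],np.float32)
    M=cv2.getPerspectiveTransform(dst,src); return cv2.warpPerspective(p['image'],M,(n,n),flags=cv2.INTER_CUBIC)[:,:,::-1].copy()
E
python3 - <<'E'
from h import *
p=cap('wrist')
np.save('p1.npy',{k:v for k,v in p.items()},allow_pickle=True)
A=[]
for i,(x,y) in enumerate([(.489,.401),(.488,.301),(.487,.2),(.486,.1)]):
    r=rect(p,x,y,.13,.05,3.8); t=rect(p,x,y,.149,.05,3.8)
    for im in (r,t):
        cv2.line(im,(190,0),(190,380),(0,255,0),1);cv2.line(im,(0,190),(380,190),(0,255,0),1)
    A.append(np.vstack([r,t]))
cv2.imwrite('pics/sp12.png',cv2.resize(np.hstack(A[:2]),(600,600))); cv2.imwrite('pics/sp34.png',cv2.resize(np.hstack(A[2:]),(600,600)))
E
```

```text
(no output)
```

View pics/sp12.png

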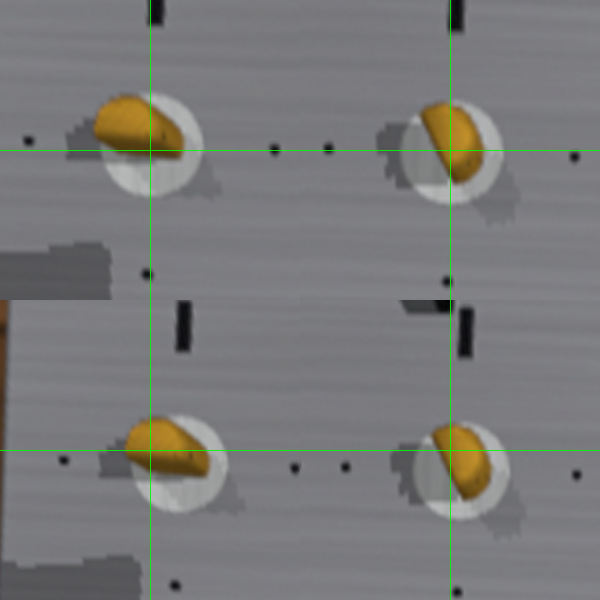

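View pics/sp34.png

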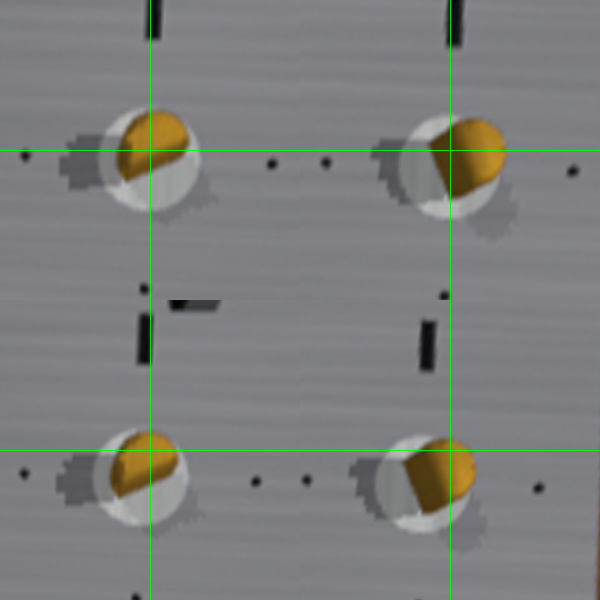

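```bash
cat > fit.py <<'E'
from h import *
from scipy.optimize import minimize
def D(r,flat,th,n=60):
    a=np.linspace(0,2*np.pi,n,endpoint=False); P=np.c_[r*np.cos(a),r*np.sin(a)]; P[:,0]=np.minimum(P[:,0],flat)
    c,s=np.cos(th),np.sin(th); return P@np.array([[c,s],[-s,c]])
def blobs(p,x,y,yaw):
    r=rect(p,x,y,.13,.06,8); g=cv2.cvtColor(r,cv2.COLOR_BGR2GRAY)
    res=[]
    n,l,s,c=cv2.connectedComponentsWithStats((g<55).astype(np.uint8))
    for k in range(1,n):
        if 200<s[k,4]<1500 and s[k,2]<50 and s[k,3]<50: res.append((x+(480-c[k][1])/8000,y+(480-c[k][0])/8000,s[k,4]))
    return res
def fit(p,x,y,psi,up=6):
    hsv=cv2.cvtColor(p['image'],cv2.COLOR_RGB2HSV)
    c=px(p,[x,y,.14]).astype(int); h=30
    sub=p['image'][c[1]-h:c[1]+h,c[0]-h:c[0]+h]; sub=cv2.resize(sub,None,fx=up,fy=up,interpolation=cv2.INTER_CUBIC)
    hs=cv2.cvtColor(sub,cv2.COLOR_RGB2HSV); m=(hs[...,1]>130)&(hs[...,0]<35)
    def iou(v):
        th,dx,dy=v; pts=[]
        for z,r in ((.1302,11),(.1465,11),(.149,8.5)):
            f=4 if r==11 else 4
            for q in D(r/1000,f/1000,th+psi): pts.append(px(p,[x+dx+q[0],y+dy+q[1],z]))
        q=((np.array(pts)-c+h+.5)*up-.5); im=np.zeros(m.shape,np.uint8); cv2.fillConvexPoly(im,cv2.convexHull(q.astype(np.float32)).astype(np.int32),1)
        i=im>0; return -(i&m).sum()/(i|m).sum()
    best=min((min((iou((t,dx,dy)),t,dx,dy) for t in np.arange(0,6.28,.1)) for dx in (-.002,0,.002) for dy in (-.002,0,.002)))
    o=minimize(iou,best[1:],method='Nelder-Mead',options=dict(initial_simplex=[[best[1]+a,best[2]+b,best[3]+c_] for a,b,c_ in ((0,0,0),(.1,0,0),(0,.001,0),(0,0,.001))]))
    return o.x,o.fun
E
python3 - <<'E'
from fit import *
p=np.load('p1.npy',allow_pickle=True).item()
for i,(x,y) in enumerate([(.4907,.4003),(.488,.301),(.485,.2),(.483,.1)]):
    print('S',i+1,[tuple(np.round(b,4)) for b in blobs(p,x,y,0)])
    o,f=fit(p,x,y,np.radians(-1.9)); print('   theta',round(o[0],3),'xy',np.round([x+o[1],y+o[2]],4),'iou',round(f,3))
E
```

```text
S 1 [(np.float64(0.4921), np.float64(0.4416), np.float64(298.0)), (np.float64(0.4892), np.float64(0.3595), np.float64(320.0)), (np.float64(0.4886), np.float64(0.3416), np.float64(317.0)), (np.float64(0.4476), np.float64(0.402), np.float64(366.0))]
   theta 2.917 xy [0.4904 0.4014] iou -0.857
S 2 [(np.float64(0.4892), np.float64(0.3595), np.float64(319.0)), (np.float64(0.4886), np.float64(0.3416), np.float64(312.0)), (np.float64(0.4858), np.float64(0.2596), np.float64(278.0)), (np.float64(0.4851), np.float64(0.2418), np.float64(216.0)), (np.float64(0.4442), np.float64(0.302), np.float64(294.0))]
   theta 2.119 xy [0.4875 0.301 ] iou -0.836
S 3 [(np.float64(0.5443), np.float64(0.1869), np.float64(572.0)), (np.float64(0.4858), np.float64(0.2593), np.float64(212.0)), (np.float64(0.4851), np.float64(0.2417), np.float64(255.0)), (np.float64(0.4824), np.float64(0.1595), np.float64(301.0)), (np.float64(0.4818), np.float64(0.1414), np.float64(260.0)), (np.float64(0.4408), np.float64(0.202), np.float64(305.0))]
   theta 3.816 xy [0.4832 0.2002] iou -0.841
S 4 [(np.float64(0.4824), np.float64(0.1592), np.float64(239.0)), (np.float64(0.4818), np.float64(0.1414), np.float64(260.0)), (np.float64(0.479), np.float64(0.0593), np.float64(306.0)), (np.float64(0.4721), np.float64(0.0984), np.float64(224.0)), (np.float64(0.4373), np.float64(0.102), np.float64(295.0))]
   theta 2.017 xy [0.4802 0.1012] iou -0.838
```

```bash
python3 - <<'E'
from fit import *
p=np.load('p1.npy',allow_pickle=True).item()
A=[]
for (x,y,th) in [(.4906,.4005,2.917),(.4872,.3006,2.119),(.4838,.2005,3.816),(.4804,.1005,2.017)]:
    c=px(p,[x,y,.14]).astype(int); h=20;up=18
    s=cv2.resize(p['image'][c[1]-h:c[1]+h,c[0]-h:c[0]+h][:,:,::-1],None,fx=up,fy=up,interpolation=cv2.INTER_CUBIC)
    s=cv2.resize(s,(300,300));A.append(s)
cv2.imwrite('pics/z.png',np.vstack([np.hstack(A[:2]),np.hstack(A[2:])]))
E
```

```text
(no output)
```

View pics/z.png

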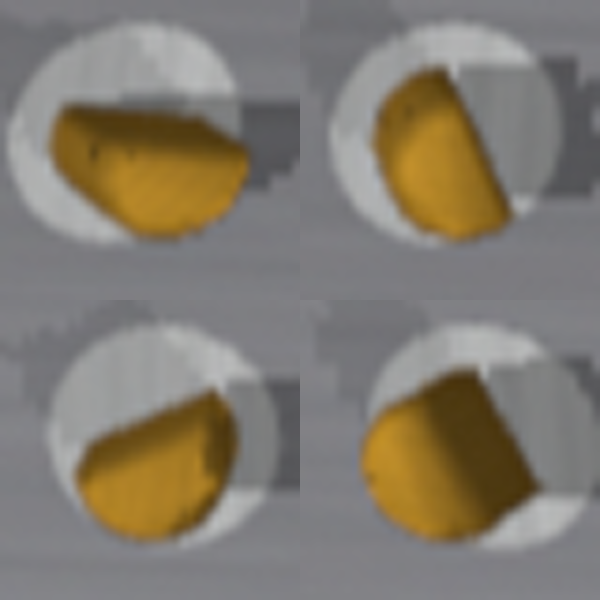

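```bash
python3 - <<'E'
from fit import *
p=np.load('p1.npy',allow_pickle=True).item()
A=[]
for (x,y,th) in [(.4906,.4005,3.05),(.4872,.3006,2.02),(.4838,.2005,3.56),(.4804,.1005,2.11)]:
    c=px(p,[x,y,.14]).astype(int); h=20;up=15
    s=cv2.resize(p['image'][c[1]-h:c[1]+h,c[0]-h:c[0]+h][:,:,::-1],None,fx=up,fy=up,interpolation=cv2.INTER_CUBIC)
    for z,r,col in ((.1302,11,(255,0,0)),(.1465,11,(0,255,0)),(.149,8.5,(0,0,255))):
        q=np.array([px(p,[x+a,y+b,z]) for a,b in D(r/1000,.004,th-.033)]); cv2.polylines(s,[((q-c+h+.5)*up-.5).astype(np.int32)],True,col,1)
    s=cv2.resize(s,(300,300),interpolation=cv2.INTER_AREA);A.append(s)
cv2.imwrite('pics/z2.png',np.vstack([np.hstack(A[:2]),np.hstack(A[2:])]))
E
```

```text
(no output)
```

View pics/z2.png

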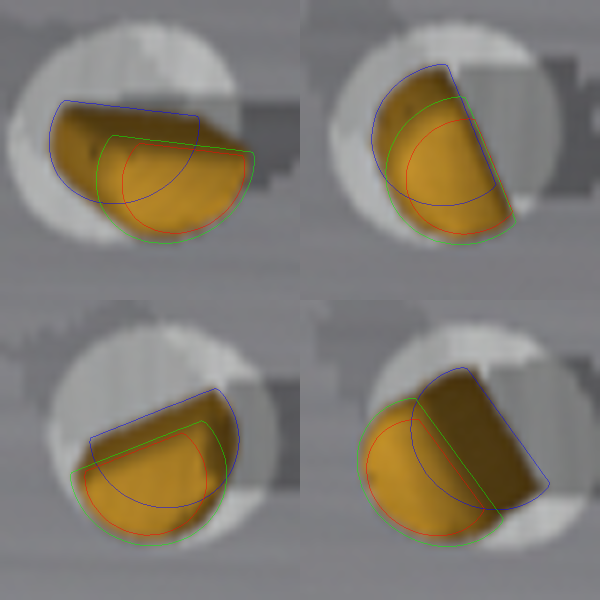

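```bash
sed -i 's/^def fit(p,x,y,psi,up=6):/def fit(p,x,y,psi,up=8):/; s/h=30/h=18/; s/m=(hs\[...,1\]>130)&(hs\[...,0\]<35)/m=(sub[...,0].astype(int)-sub[...,2]>38)/' fit.py
python3 - <<'E'
from fit import *
p=np.load('p1.npy',allow_pickle=True).item()
for (x,y,th) in [(.4906,.4005,3.05),(.4872,.3006,2.02),(.4838,.2005,3.56),(.4804,.1005,2.11)]:
    o,f=fit(p,x,y,-.033); print('   theta',round(o[0],3),'xy',np.round([x+o[1],y+o[2]],4),'iou',round(f,3))
E
```

```text
theta 2.983 xy [0.4904 0.4005] iou -0.907
   theta 2.114 xy [0.4873 0.3008] iou -0.911
   theta 3.643 xy [0.4839 0.2005] iou -0.901
   theta 2.063 xy [0.48   0.1009] iou -0.887
```

```bash
python3 - <<'E'
from h import *
go(.52,-.22,.28,90)
E
```

```text
total t [ -5.51 -46.73   2.13] spin 1.57 | rows 9 each [-0.61 -5.19  0.24] | spin rows 9 each 0.1744
```

Emit:
{"fn": "arm_command", "kwargs": {"plan": [{"fingers": 5,"tx": -0.6,"ty": -5.2,"tz": 0.2,"spin": 0},{"fingers": 5,"tx": -0.6,"ty": -5.2,"tz": 0.2,"spin": 0},{"fingers": 5,"tx": -0.6,"ty": -5.2,"tz": 0.2,"spin": 0},{"fingers": 5,"tx": -0.6,"ty": -5.2,"tz": 0.2,"spin": 0},{"fingers": 5,"tx": -0.6,"ty": -5.2,"tz": 0.2,"spin": 0},{"fingers": 5,"tx": -0.6,"ty": -5.2,"tz": 0.2,"spin": 0},{"fingers": 5,"tx": -0.6,"ty": -5.2,"tz": 0.2,"spin": 0},{"fingers": 5,"tx": -0.6,"ty": -5.2,"tz": 0.2,"spin": 0},{"fingers": 5,"tx": -0.6,"ty": -5.2,"tz": 0.2,"spin": 0}]}}

```text
time_s: 4.12
tcp_pos: [0.5195, -0.2222, 0.2834]
ee_rot: [-180.0, 0.0, 180.0]
force: [1.3, -0.4, 0.3]
width: 0.0501
```

Emit:
{"fn": "arm_command", "kwargs": {"plan": [{"fingers": 5,"tx": 0,"ty": 0,"tz": 0,"spin": 0.175},{"fingers": 5,"tx": 0,"ty": 0,"tz": 0,"spin": 0.175},{"fingers": 5,"tx": 0,"ty": 0,"tz": 0,"spin": 0.175},{"fingers": 5,"tx": 0,"ty": 0,"tz": 0,"spin": 0.175},{"fingers": 5,"tx": 0,"ty": 0,"tz": 0,"spin": 0.175},{"fingers": 5,"tx": 0,"ty": 0,"tz": 0,"spin": 0.175},{"fingers": 5,"tx": 0,"ty": 0,"tz": 0,"spin": 0.175},{"fingers": 5,"tx": 0,"ty": 0,"tz": 0,"spin": 0.175},{"fingers": 5,"tx": 0,"ty": 0,"tz": 0,"spin": 0.175},{"fingers": 5,"tx": 0,"ty": 0,"tz": 0,"spin": 0}]}}

```text
time_s: 5.38
tcp_pos: [0.5193, -0.2204, 0.2831]
ee_rot: [-180.0, 0.0, 89.8]
force: [0.2, -0.2, 0.2]
width: 0.05
```

```bash
python3 - <<'E'
from h import *
st()
p=cap('wrist','w2.png')
np.save('p2.npy',dict(p),allow_pickle=True)
for q in ('knob1_mid','small_knob_mid','large_knob_mid'): find(p,q)
E
```

```text
t 5.375 tcp [ 0.5193 -0.2204  0.2831] rot [-1.7997e+02  2.0000e-02  8.9840e+01] F [ 0.2 -0.2  0.2] w 0.05 j [-10.8  22.5  39.4 111.4 -17.9  52.2  37.3]
knob1_mid 0.9 [ 0.582  -0.1763  0.0335] [303. 126.]
small_knob_mid 0.62 [ 0.5705 -0.3601  0.0264] [288. 250.]
large_knob_mid 0.95 [ 0.4582 -0.1655  0.0396] [205. 118.]
```

View pics/w2.png

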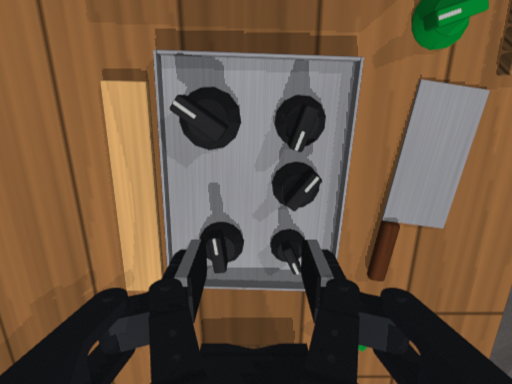

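```bash
python3 - <<'E'
from h import *
p=np.load('p2.npy',allow_pickle=True).item()
A=[]
for (x,y) in [(.58,-.175),(.575,-.264),(.468,-.352)]:
    r=rect(p,x,y,.060,.05,2.6); b=rect(p,x,y,.004,.05,2.6)
    for im in (r,b): cv2.line(im,(130,0),(130,260),(0,255,0),1);cv2.line(im,(0,130),(260,130),(0,255,0),1)
    A.append(np.vstack([r,b]))
cv2.imwrite('pics/k.png',np.hstack(A))
E
```

```text
(no output)
```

View pics/k.png

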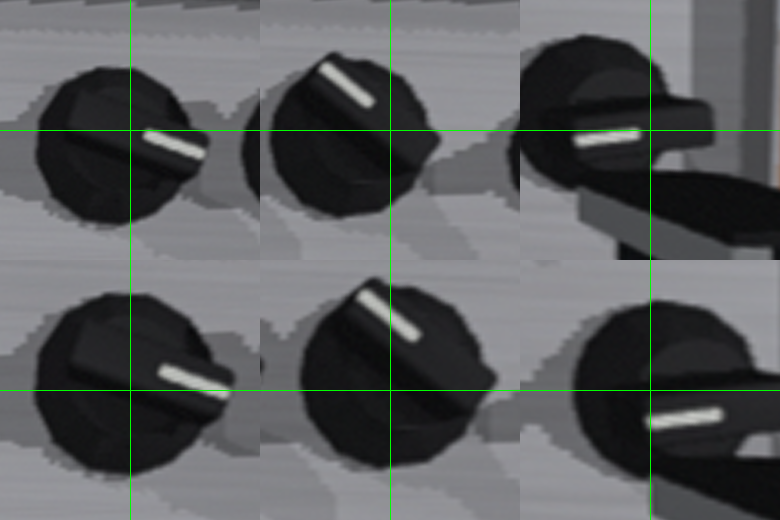

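```bash
python3 - <<'E'
from h import *
go(.580,-.265,.10,52)
E
```

```text
total t [-4.41  6.09 18.34] spin 0.66 | rows 4 each [-1.1   1.52  4.58] | spin rows 4 each 0.165
```

Emit:
{"fn": "arm_command", "kwargs": {"plan": [{"fingers": 5,"tx": -1.1,"ty": 1.52,"tz": 4.5,"spin": 0},{"fingers": 5,"tx": -1.1,"ty": 1.52,"tz": 4.5,"spin": 0},{"fingers": 5,"tx": -1.1,"ty": 1.52,"tz": 4.5,"spin": 0},{"fingers": 5,"tx": -1.1,"ty": 1.52,"tz": 4.5,"spin": 0},{"fingers": 5,"tx": 0,"ty": 0,"tz": 0,"spin": 0.165},{"fingers": 5,"tx": 0,"ty": 0,"tz": 0,"spin": 0.165},{"fingers": 5,"tx": 0,"ty": 0,"tz": 0,"spin": 0.165},{"fingers": 5,"tx": 0,"ty": 0,"tz": 0,"spin": 0.165},{"fingers": 5,"tx": 0,"ty": 0,"tz": 0,"spin": 0}]}}

```text
time_s: 6.7
tcp_pos: [0.58, -0.265, 0.103]
ee_rot: [-180.0, 0.0, 52.1]
force: [0.7, -0.3, 0.3]
width: 0.0499
```

```bash
python3 - <<'E'
from h import *
st()
p=cap('wrist','w3.png')
find(p,'knob1_mid')
go(.580,-.265,.034,52)
E
```

```text
t 6.7 tcp [ 0.58  -0.265  0.103] rot [-1.7999e+02  2.0000e-02  5.2080e+01] F [ 0.7 -0.3  0.3] w 0.0499 j [ -5.   43.2  39.1 109.9 -40.5  41.6  20.3]
knob1_mid 0.81 [ 0.5854 -0.1749  0.0337] [179. 104.]
total t [0.01 0.   6.93] spin 0.002 | rows 2 each [0.01 0.   3.46] | spin rows 1 each 0.0015
```

View pics/w3.png

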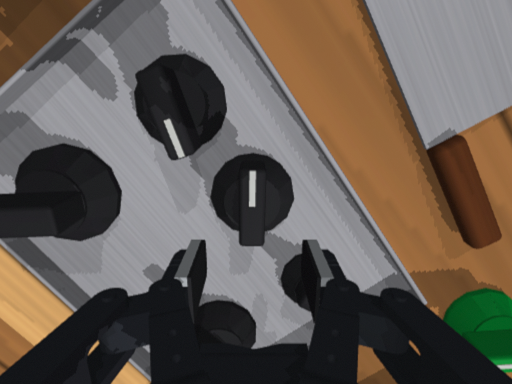

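Emit:
{"fn": "arm_command", "kwargs": {"plan": [{"fingers": 5,"tx": 0,"ty": 0,"tz": 2.5,"spin": 0},{"fingers": 5,"tx": 0,"ty": 0,"tz": 2.5,"spin": 0},{"fingers": 5,"tx": 0,"ty": 0,"tz": 1.9,"spin": 0},{"fingers": 5,"tx": 0,"ty": 0,"tz": 0,"spin": 0},{"fingers": 1,"tx": 0,"ty": 0,"tz": 0,"spin": 0},{"fingers": 1,"tx": 0,"ty": 0,"tz": 0,"spin": 0},{"fingers": 1,"tx": 0,"ty": 0,"tz": 0,"spin": 0},{"fingers": 1,"tx": 0,"ty": 0,"tz": 0,"spin": 0},{"fingers": 1,"tx": 0,"ty": 0,"tz": 0,"spin": 0}]}}

```text
time_s: 7.92
tcp_pos: [0.5804, -0.2657, 0.0354]
ee_rot: [179.9, -0.0, 51.9]
force: [-0.7, 0.6, 6.9]
width: 0.0167
```

Emit:
{"fn": "arm_command", "kwargs": {"plan": [{"fingers": 1,"tx": 0,"ty": 0,"tz": -2,"spin": 0},{"fingers": 1,"tx": 0,"ty": 0,"tz": -4,"spin": 0},{"fingers": 1,"tx": 0,"ty": 0,"tz": -5.5,"spin": 0},{"fingers": 1,"tx": 0,"ty": 0,"tz": -5.5,"spin": 0},{"fingers": 1,"tx": 0,"ty": 0,"tz": -5.5,"spin": 0},{"fingers": 1,"tx": 0,"ty": 0,"tz": 0,"spin": 0}]}}

```text
time_s: 8.68
tcp_pos: [0.5817, -0.2674, 0.2651]
ee_rot: [179.4, -0.1, 51.9]
force: [-0.8, -0.4, -2.1]
width: 0.0167
```

```bash
python3 - <<'E'
from h import *
st()
p=cap('wrist','w4.png')
p=cap('scene','s4.png')
go(.4872,.3006,.23,116.7)
E
```

```text
t 8.675 tcp [ 0.5817 -0.2674  0.2651] rot [ 1.7945e+02 -1.4000e-01  5.1870e+01] F [-0.8 -0.4 -2.1] w 0.0167 j [-11.9  33.2  49.5 103.6 -30.1  56.6  11.8]
total t [ 38.79 -42.12   3.03] spin -1.131 | rows 11 each [ 3.53 -3.83  0.28] | spin rows 7 each -0.1615
```

View pics/w4.png

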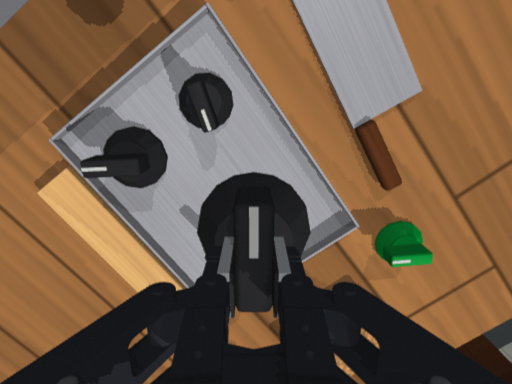

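Emit:
{"fn": "arm_command", "kwargs": {"plan": [{"fingers": 1,"tx": 3.5,"ty": -3.8,"tz": 0,"spin": 0},{"fingers": 1,"tx": 3.9,"ty": -4.2,"tz": 0,"spin": 0},{"fingers": 1,"tx": 3.9,"ty": -4.2,"tz": 0,"spin": 0},{"fingers": 1,"tx": 3.9,"ty": -4.2,"tz": 0,"spin": 0},{"fingers": 1,"tx": 3.9,"ty": -4.2,"tz": 0,"spin": 0},{"fingers": 1,"tx": 3.9,"ty": -4.2,"tz": 0,"spin": 0},{"fingers": 1,"tx": 3.9,"ty": -4.2,"tz": 0,"spin": 0},{"fingers": 1,"tx": 3.9,"ty": -4.2,"tz": 0,"spin": 0},{"fingers": 1,"tx": 3.9,"ty": -4.2,"tz": 0,"spin": 0},{"fingers": 1,"tx": 3.9,"ty": -4.2,"tz": 0,"spin": 0}]}}

```text
time_s: 10.02
tcp_pos: [0.4883, 0.2967, 0.2574]
ee_rot: [-179.9, 0.2, 51.9]
force: [0.2, 0.2, -1.0]
width: 0.0169
```

Emit:
{"fn": "arm_command", "kwargs": {"plan": [{"fingers": 1,"tx": 0,"ty": 0,"tz": 0,"spin": -0.16},{"fingers": 1,"tx": 0,"ty": 0,"tz": 0,"spin": -0.16},{"fingers": 1,"tx": 0,"ty": 0,"tz": 0,"spin": -0.16},{"fingers": 1,"tx": 0,"ty": 0,"tz": 0,"spin": -0.16},{"fingers": 1,"tx": 0,"ty": 0,"tz": 0,"spin": -0.16},{"fingers": 1,"tx": 0,"ty": 0,"tz": 0,"spin": -0.16},{"fingers": 1,"tx": 0,"ty": 0,"tz": 0,"spin": -0.16},{"fingers": 1,"tx": 0,"ty": 0,"tz": 0,"spin": 0},{"fingers": 1,"tx": 0,"ty": 0,"tz": 0,"spin": 0}]}}

```text
time_s: 11.15
tcp_pos: [0.4898, 0.2949, 0.2583]
ee_rot: [-179.9, 0.0, 115.9]
force: [-0.3, 0.0, -1.7]
width: 0.0168
```

```bash
python3 - <<'E'
from h import *
st()
p=cap('wrist','w5.png')
np.save('p5.npy',dict(p),allow_pickle=True)
go(.4872,.3006,.20,116.7)
E
```

```text
t 11.15 tcp [0.4898 0.2949 0.2583] rot [-1.7987e+02  3.0000e-02  1.1594e+02] F [-0.3  0.  -1.7] w 0.0168 j [-62.6  24.6  37.  111.8 -19.1  49.8  10.3]
total t [0.62 0.   5.85] spin -0.013 | rows 2 each [0.31 0.   2.93] | spin rows 1 each -0.0128
```

View pics/w5.png

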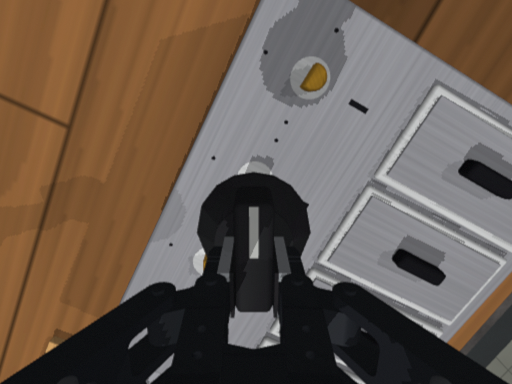

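```bash
python3 - <<'E'
from h import *
p=np.load('p5.npy',allow_pickle=True).item()
C=np.linalg.inv(p['tool_from_camera'])
a=np.linspace(0,6.28,200)
for off in (-.003,0,.003,.006):
  q=[]
  for z in (.0314,.0264):
    P=np.c_[.035*np.cos(a)+off,.035*np.sin(a),0*a+z]@C[:3,:3].T+C[:3,3]
    q.append(np.c_[P[:,0]/P[:,2]*p['fx']+p['cx'],P[:,1]/P[:,2]*p['fy']+p['cy']])
  print(off,[ (np.round(k.min(0)),np.round(k.max(0))) for k in q])
b=cv2.cvtColor(p['image'],cv2.COLOR_RGB2GRAY)
print(b[165:180,254],b[225,190:206],b[225,302:318])
E
```

```text
-0.003 [(array([200., 179.]), array([309., 279.])), (array([199., 182.]), array([311., 284.]))]
0 [(array([200., 175.]), array([310., 275.])), (array([198., 177.]), array([311., 280.]))]
0.003 [(array([199., 170.]), array([310., 272.])), (array([198., 172.]), array([311., 276.]))]
0.006 [(array([199., 165.]), array([310., 268.])), (array([198., 167.]), array([312., 272.]))]
[140 143 145 145 146 146 119  64  21  18  19  20  19  20  19] [145 144 145 144 145 147 147 133  60  24  25  25  25  25  26  26] [ 21  22  21  22  20  20  29  85 139 145 147 148 147 146 144 146]
```

Emit:
{"fn": "arm_command", "kwargs": {"plan": [{"fingers": 1,"tx": 0.5,"ty": 0,"tz": 3,"spin": -0.013},{"fingers": 1,"tx": 0,"ty": 0,"tz": 3,"spin": 0},{"fingers": 1,"tx": 0,"ty": 0,"tz": 1,"spin": 0},{"fingers": 1,"tx": 0,"ty": 0,"tz": 0.6,"spin": 0},{"fingers": 1,"tx": 0,"ty": 0,"tz": 0.4,"spin": 0},{"fingers": 1,"tx": 0,"ty": 0,"tz": 0,"spin": 0}]}}

```text
time_s: 11.95
tcp_pos: [0.4888, 0.2999, 0.1798]
ee_rot: [179.9, -0.0, 116.8]
force: [-0.3, -0.8, -0.4]
width: 0.0167
```

```bash
python3 - <<'E'
from h import *
st()
go(.4872,.3006,.1614,116.7)
E
```

```text
t 11.95 tcp [0.4888 0.2999 0.1798] rot [ 1.7994e+02 -1.0000e-02  1.1680e+02] F [-0.3 -0.8 -0.4] w 0.0167 j [-59.2  30.3  32.4 115.5 -24.4  40.8  15.3]
total t [ 0.13 -0.11  1.84] spin 0.002 | rows 1 each [ 0.13 -0.11  1.84] | spin rows 1 each 0.0017
```

Emit:
{"fn": "arm_command", "kwargs": {"plan": [{"fingers": 1,"tx": 0,"ty": -0.1,"tz": 0,"spin": 0},{"fingers": 1,"tx": 0,"ty": 0,"tz": 0.3,"spin": 0},{"fingers": 1,"tx": 0,"ty": 0,"tz": 0.3,"spin": 0},{"fingers": 1,"tx": 0,"ty": 0,"tz": 0.3,"spin": 0},{"fingers": 1,"tx": 0,"ty": 0,"tz": 0,"spin": 0}]}}

```text
time_s: 12.58
tcp_pos: [0.4874, 0.2993, 0.17]
ee_rot: [-180.0, 0.0, 116.8]
force: [-1.2, -0.5, -1.7]
width: 0.0169
```

Emit:
{"fn": "arm_command", "kwargs": {"plan": [{"fingers": 1,"tx": 0,"ty": 0,"tz": 0.3,"spin": 0},{"fingers": 1,"tx": 0,"ty": 0,"tz": 0.3,"spin": 0},{"fingers": 1,"tx": 0,"ty": 0,"tz": 0.2,"spin": 0},{"fingers": 1,"tx": 0,"ty": 0,"tz": 0.1,"spin": 0},{"fingers": 1,"tx": 0,"ty": 0,"tz": 0,"spin": 0}]}}

```text
time_s: 13.2
tcp_pos: [0.4874, 0.2993, 0.1614]
ee_rot: [-180.0, -0.0, 116.8]
force: [-0.2, 0.6, -0.1]
width: 0.0167
```

Slight press to confirm home, then turn clockwise.

Emit:
{"fn": "arm_command", "kwargs": {"plan": [{"fingers": 1,"tx": 0,"ty": 0,"tz": 0.15,"spin": 0},{"fingers": 1,"tx": 0,"ty": 0,"tz": 0.1,"spin": 0},{"fingers": 1,"tx": 0,"ty": 0,"tz": 0,"spin": 0}]}}

```text
time_s: 13.58
tcp_pos: [0.4875, 0.2993, 0.1613]
ee_rot: [-180.0, -0.1, 116.8]
force: [-5.3, -2.0, 17.6]
width: 0.0169
```

```bash
python3 - <<'E'
from h import *
s=st(); print(s['ft_torque'])
E
```

```text
t 13.575 tcp [0.4875 0.2993 0.1613] rot [-1.7998e+02 -1.3000e-01  1.1680e+02] F [-5.3 -2.  17.6] w 0.0169 j [-58.2  31.6  31.1 116.4 -25.8  38.8  16.5]
[-0.51150187  1.21544164 -0.00436926]
```

Emit:
{"fn": "arm_command", "kwargs": {"plan": [{"fingers": 1,"tx": 0,"ty": 0,"tz": -0.2,"spin": 0},{"fingers": 1,"tx": 0,"ty": 0,"tz": 0,"spin": 0.17},{"fingers": 1,"tx": 0,"ty": 0,"tz": 0,"spin": 0.17},{"fingers": 1,"tx": 0,"ty": 0,"tz": 0,"spin": 0.17},{"fingers": 1,"tx": 0,"ty": 0,"tz": 0,"spin": 0.17},{"fingers": 1,"tx": 0,"ty": 0,"tz": 0,"spin": 0.17},{"fingers": 1,"tx": 0,"ty": 0,"tz": 0,"spin": 0.17},{"fingers": 1,"tx": 0,"ty": 0,"tz": 0,"spin": 0.17},{"fingers": 1,"tx": 0,"ty": 0,"tz": 0,"spin": 0.17},{"fingers": 1,"tx": 0,"ty": 0,"tz": 0,"spin": 0.17}]}}

```text
time_s: 14.82
tcp_pos: [0.4873, 0.3003, 0.1614]
ee_rot: [-179.9, 0.0, 29.0]
force: [-1.7, 0.1, 4.4]
width: 0.0167
```

```bash
python3 - <<'E'
from h import *
s=st(); print(s['ft_torque'])
p=cap('wrist','w6.png')
go(.4875,.2996,.1614,-1.9)
E
```

```text
t 14.825 tcp [0.4873 0.3003 0.1614] rot [-179.92    0.     28.96] F [-1.7  0.1  4.4] w 0.0167 j [-72.7  40.5  55.6 116.9 -46.3  47.9 -50.7]
[-0.05226819  0.49412829  0.18195467]
total t [-0.01  0.07 -0.  ] spin 0.535 | rows 1 each [-0.01  0.07 -0.  ] | spin rows 3 each 0.1782
```

View pics/w6.png

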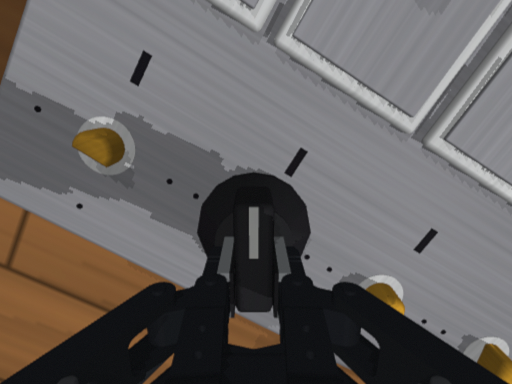

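Emit:
{"fn": "arm_command", "kwargs": {"plan": [{"fingers": 1,"tx": 0,"ty": 0,"tz": 0,"spin": 0.16},{"fingers": 1,"tx": 0,"ty": 0,"tz": 0,"spin": 0.16},{"fingers": 1,"tx": 0,"ty": 0,"tz": 0,"spin": 0.12},{"fingers": 1,"tx": 0,"ty": 0,"tz": 0,"spin": 0.08},{"fingers": 1,"tx": 0,"ty": 0,"tz": 0,"spin": 0}]}}

```text
time_s: 15.5
tcp_pos: [0.487, 0.3005, 0.1614]
ee_rot: [-179.9, 0.1, -0.6]
force: [-3.4, 0.4, 7.2]
width: 0.0169
```

```bash
python3 - <<'E'
from h import *
s=st(); print(s['ft_torque'])
E
```

```text
t 15.5 tcp [0.487  0.3005 0.1614] rot [-1.7992e+02  8.0000e-02 -5.9000e-01] F [-3.4  0.4  7.2] w 0.0169 j [-76.   44.8  63.  117.  -52.3  52.8 -74.2]
[ 0.16003603  0.70190255 -0.01990549]
```

Emit:
{"fn": "arm_command", "kwargs": {"plan": [{"fingers": 1,"tx": 0,"ty": 0,"tz": 0,"spin": 0.06},{"fingers": 1,"tx": 0,"ty": 0,"tz": 0,"spin": 0.05},{"fingers": 1,"tx": 0,"ty": 0,"tz": 0,"spin": 0}]}}

```text
time_s: 15.88
tcp_pos: [0.487, 0.3006, 0.1614]
ee_rot: [-179.9, 0.1, -6.9]
force: [-3.9, 1.8, 7.0]
width: 0.0164
```

```bash
python3 - <<'E'
from h import *
s=st(); print(s['ft_torque'])
E
```

```text
t 15.875 tcp [0.487  0.3006 0.1614] rot [-1.7991e+02  1.0000e-01 -6.8700e+00] F [-3.9  1.8  7. ] w 0.0164 j [-76.6  45.8  64.5 117.  -53.4  53.8 -79.3]
[ 0.21920357  0.76849532 -0.05135796]
```

Emit:
{"fn": "arm_command", "kwargs": {"plan": [{"fingers": 1,"tx": 0,"ty": 0,"tz": 0,"spin": 0.05},{"fingers": 1,"tx": 0,"ty": 0,"tz": 0,"spin": 0.05},{"fingers": 1,"tx": 0,"ty": 0,"tz": 0,"spin": 0}]}}

```text
time_s: 16.25
tcp_pos: [0.487, 0.3006, 0.1614]
ee_rot: [-179.9, 0.1, -12.6]
force: [-4.1, 1.6, 6.6]
width: 0.0168
```

```bash
python3 - <<'E'
from h import *
s=st(); print(s['ft_torque'])
p=cap('wrist','w7.png')
E
```

```text
t 16.25 tcp [0.487  0.3006 0.1614] rot [-1.7992e+02  1.2000e-01 -1.2600e+01] F [-4.1  1.6  6.6] w 0.0168 j [-77.1  46.7  65.8 117.  -54.5  54.9 -84. ]
[ 0.30078034  0.73720481 -0.03784207]
```

View pics/w7.png

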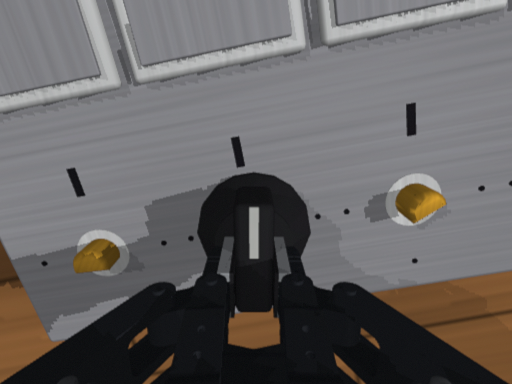

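Emit:
{"fn": "arm_command", "kwargs": {"plan": [{"fingers": 1,"tx": 0,"ty": 0,"tz": 0,"spin": 0.05},{"fingers": 1,"tx": 0,"ty": 0,"tz": 0,"spin": 0}]}}

```text
time_s: 16.55
tcp_pos: [0.487, 0.3007, 0.1614]
ee_rot: [-179.9, 0.1, -15.5]
force: [-3.5, 1.7, 7.6]
width: 0.017
```

```bash
python3 - <<'E'
from h import *
s=st(); print(s['ft_torque'],s['effort'])
E
```

```text
t 16.55 tcp [0.487  0.3007 0.1614] rot [-1.7992e+02  1.3000e-01 -1.5460e+01] F [-3.5  1.7  7.6] w 0.017 j [-77.3  47.1  66.5 117.  -54.9  55.4 -86.4]
[0.24805317 0.72679465 0.00222286] [ 1.88920274e+00 -3.99033344e+01  1.46892223e+01 -1.10495138e+01
  4.03402140e-02 -1.10814080e+00 -2.00312381e-02]
```

```bash
python3 - <<'E'
from h import *
p=cap('wrist')
i=p['image'][:,:,::-1]
cv2.imwrite('pics/w8.png',cv2.resize(i[100:320,150:370],None,fx=2.7,fy=2.7,interpolation=cv2.INTER_CUBIC))
E
```

```text
(no output)
```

View pics/w8.png

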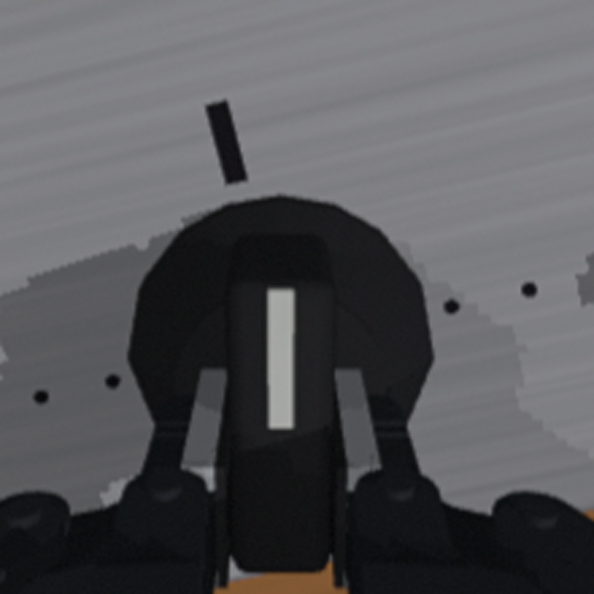

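Emit:
{"fn": "arm_command", "kwargs": {"plan": [{"fingers": 1,"tx": 0,"ty": 0,"tz": 0,"spin": 0.05},{"fingers": 1,"tx": 0,"ty": 0,"tz": 0,"spin": 0}]}}

```text
time_s: 16.85
tcp_pos: [0.487, 0.3007, 0.1614]
ee_rot: [-179.9, 0.1, -18.3]
force: [-4.0, 1.5, 7.7]
width: 0.0171
```

```bash
python3 - <<'E'
from h import *
s=st(); print(s['ft_torque'])
E
```

```text
t 16.85 tcp [0.487  0.3007 0.1614] rot [-1.7992e+02  1.3000e-01 -1.8320e+01] F [-4.   1.5  7.7] w 0.0171 j [-77.5  47.6  67.1 117.  -55.4  55.9 -88.8]
[ 0.26083507  0.73811651 -0.01687636]
```

Emit:
{"fn": "arm_command", "kwargs": {"plan": [{"fingers": 1,"tx": 0,"ty": 0,"tz": 0,"spin": 0.05},{"fingers": 1,"tx": 0,"ty": 0,"tz": 0,"spin": 0}]}}

```text
time_s: 17.1
tcp_pos: [0.487, 0.3007, 0.1614]
ee_rot: [-179.9, 0.1, -21.2]
force: [-3.8, 1.7, 7.3]
width: 0.017
```

```bash
python3 - <<'E'
from h import *
s=st(); print(s['ft_torque'])
p=cap('wrist')
i=p['image'][:,:,::-1]
cv2.imwrite('pics/w9.png',cv2.resize(i[100:320,150:370],None,fx=2.7,fy=2.7,interpolation=cv2.INTER_CUBIC))
E
```

```text
t 17.1 tcp [0.487  0.3007 0.1614] rot [-1.7993e+02  1.4000e-01 -2.1180e+01] F [-3.8  1.7  7.3] w 0.017 j [-77.8  48.   67.7 117.  -55.9  56.4 -91.1]
[ 0.27339784  0.73014284 -0.02627696]
```

View pics/w9.png

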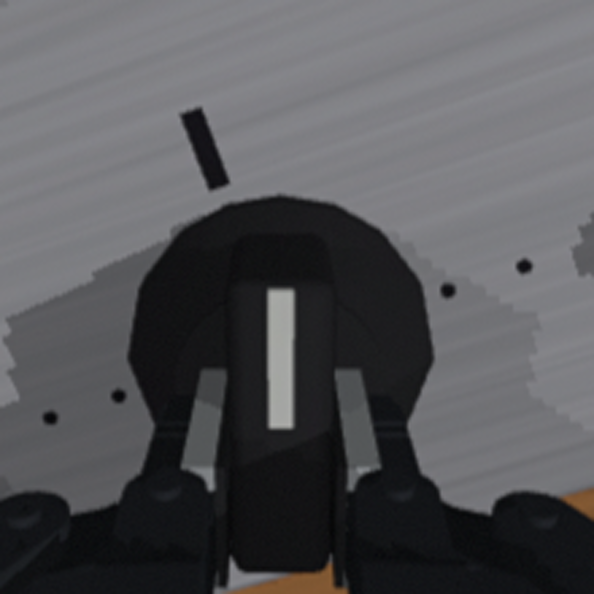

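```bash
python3 - <<'E'
from h import *
for n in ('scene','top'):
    p=cap(n); i=p['image'][:,:,::-1]; c=px(p,[.487,.3,.14]).astype(int); print(c)
    cv2.imwrite(f'pics/{n}10.png',cv2.resize(i[c[1]-40:c[1]+40,c[0]-50:c[0]+50],None,fx=7,fy=7,interpolation=cv2.INTER_CUBIC))
E
```

```text
[345 127]
[134 205]
```

View pics/scene10.png

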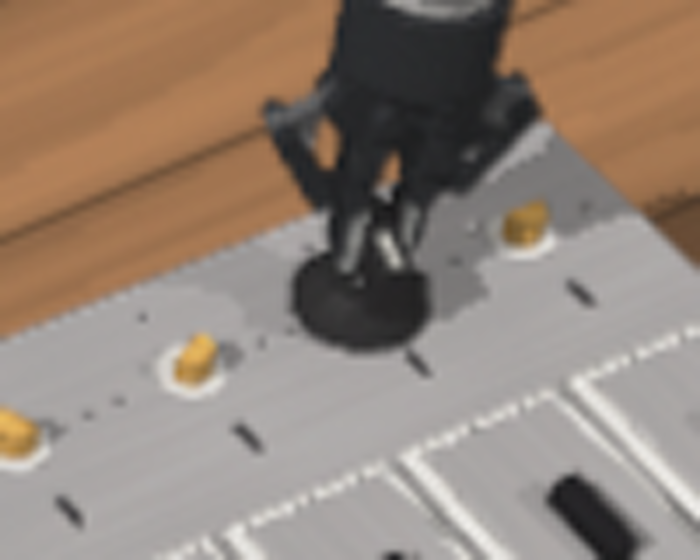

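Emit:
{"fn": "arm_command", "kwargs": {"plan": [{"fingers": 5,"tx": 0,"ty": 0,"tz": 0,"spin": 0},{"fingers": 5,"tx": 0,"ty": 0,"tz": 0,"spin": 0},{"fingers": 5,"tx": 0,"ty": 0,"tz": 0,"spin": 0},{"fingers": 5,"tx": 0,"ty": 0,"tz": 0,"spin": 0}]}}

```text
time_s: 17.75
tcp_pos: [0.4875, 0.2992, 0.1607]
ee_rot: [180.0, -0.0, -21.3]
force: [0.2, -0.3, -0.5]
width: 0.0501
```

```bash
python3 - <<'E'
from h import *
s=st(); print(s['ft_torque'])
p=cap('wrist')
i=p['image'][:,:,::-1]
cv2.imwrite('pics/w11.png',cv2.resize(i[100:320,150:370],None,fx=2.7,fy=2.7,interpolation=cv2.INTER_CUBIC))
E
```

```text
t 17.75 tcp [0.4875 0.2992 0.1607] rot [ 1.7999e+02 -1.0000e-02 -2.1280e+01] F [ 0.2 -0.3 -0.5] w 0.0501 j [-77.7  48.1  67.7 117.1 -55.9  56.2 -91.1]
[-0.01396466 -0.04774481 -0.02130655]
```

View pics/w11.png

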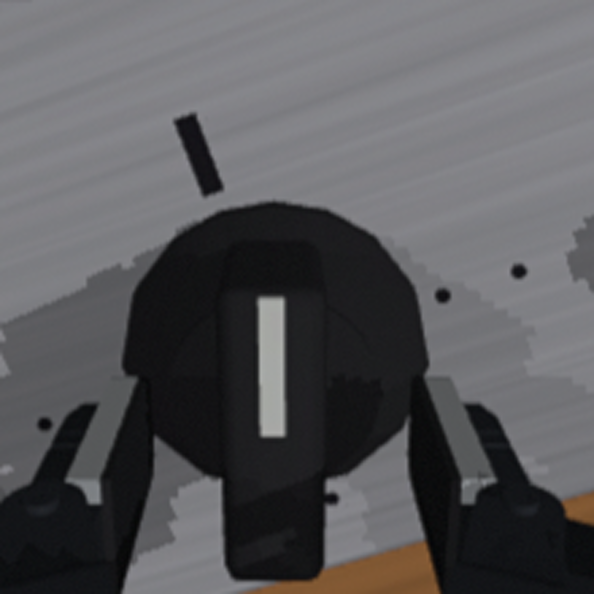

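Emit:
{"fn": "arm_command", "kwargs": {"plan": [{"fingers": 1,"tx": 0,"ty": 0,"tz": 0,"spin": 0},{"fingers": 1,"tx": 0,"ty": 0,"tz": 0,"spin": 0},{"fingers": 1,"tx": 0,"ty": 0,"tz": 0,"spin": 0},{"fingers": 1,"tx": 0,"ty": 0,"tz": 0,"spin": 0},{"fingers": 1,"tx": 0,"ty": 0,"tz": -1,"spin": 0},{"fingers": 1,"tx": 0,"ty": 0,"tz": -2,"spin": 0},{"fingers": 1,"tx": 0,"ty": 0,"tz": -3,"spin": 0},{"fingers": 1,"tx": -4,"ty": 0,"tz": 0,"spin": 0},{"fingers": 1,"tx": -4,"ty": 0,"tz": 0,"spin": 0},{"fingers": 1,"tx": 0,"ty": 0,"tz": 0,"spin": 0}]}}

```text
time_s: 19.05
tcp_pos: [0.4095, 0.3287, 0.2212]
ee_rot: [179.9, 0.2, -21.1]
force: [0.0, -0.5, -1.1]
width: 0.017
```

```bash
python3 - <<'E'
from h import *
s=st(); print(s['ft_torque'])
p=cap('wrist','w12.png')
np.save('p12.npy',dict(p),allow_pickle=True)
E
```

```text
t 19.05 tcp [0.4095 0.3287 0.2212] rot [179.92   0.21 -21.11] F [ 0.  -0.5 -1.1] w 0.017 j [ -90.8   42.    74.8  120.   -49.3   58.6 -100.7]
[ 0.03032782 -0.04405774  0.02993201]
```

View pics/w12.png

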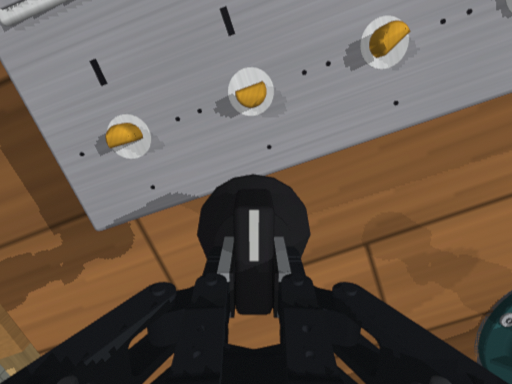

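```bash
python3 - <<'E'
from fit import *
p=np.load('p12.npy',allow_pickle=True).item()
for x,y in [(.4872,.3006),(.4838,.2005),(.4906,.4005)]:
    o,f=fit(p,x,y,-.033); print('   theta',round(o[0],3),'xy',np.round([x+o[1],y+o[2]],4),'iou',round(f,3))
A=[]
for (x,y,th) in [(.4872,.3006,0),(.4872,.3006,-.1),(.4872,.3006,.1),(.4838,.2005,3.6)]:
    c=px(p,[x,y,.14]).astype(int); h=20;up=15
    s=cv2.resize(p['image'][c[1]-h:c[1]+h,c[0]-h:c[0]+h][:,:,::-1],None,fx=up,fy=up,interpolation=cv2.INTER_CUBIC)
    for z,r,col in ((.1302,11,(255,0,0)),(.1465,11,(0,255,0)),(.149,8.5,(0,0,255))):
        q=np.array([px(p,[x+a,y+b,z]) for a,b in D(r/1000,.004,th-.033)]); cv2.polylines(s,[((q-c+h+.5)*up-.5).astype(np.int32)],True,col,1)
    s=cv2.resize(s,(300,300),interpolation=cv2.INTER_AREA);A.append(s)
cv2.imwrite('pics/z3.png',np.vstack([np.hstack(A[:2]),np.hstack(A[2:])]))
E
```

```text
theta -0.001 xy [0.4866 0.3008] iou -0.934
   theta 3.592 xy [0.4837 0.2017] iou -0.951
   theta 3.135 xy [0.49 0.4 ] iou -0.941
```

View pics/z3.png

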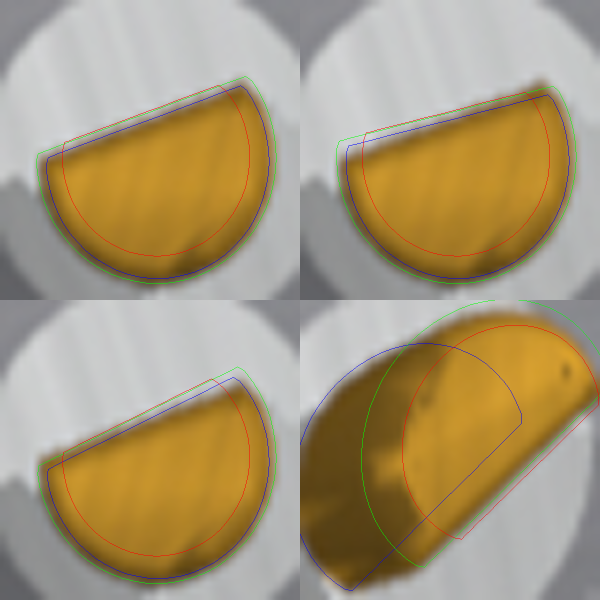

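Emit:
{"fn": "arm_command", "kwargs": {"plan": [{"fingers": 1,"tx": 0,"ty": 0,"tz": 0,"spin": -0.168},{"fingers": 1,"tx": 0,"ty": 0,"tz": 0,"spin": -0.168},{"fingers": 1,"tx": 0,"ty": 0,"tz": 0,"spin": 0}]}}

```text
time_s: 19.48
tcp_pos: [0.4141, 0.3273, 0.222]
ee_rot: [-179.9, -0.1, -2.2]
force: [0.3, -0.7, -0.8]
width: 0.017
```

```bash
python3 - <<'E'
from h import *
s=st()
go(.4870,.3000,.185,-1.9)
E
```

```text
t 19.475 tcp [0.4141 0.3273 0.222 ] rot [-1.7993e+02 -5.0000e-02 -2.2300e+00] F [ 0.3 -0.7 -0.8] w 0.017 j [-89.   38.5  70.1 119.8 -45.6  55.  -85.7]
total t [7.38 2.45 3.7 ] spin -0.006 | rows 2 each [3.69 1.22 1.85] | spin rows 1 each -0.0058
```

Emit:
{"fn": "arm_command", "kwargs": {"plan": [{"fingers": 1,"tx": 3.7,"ty": 1.2,"tz": 0,"spin": 0},{"fingers": 1,"tx": 3.7,"ty": 1.2,"tz": 0,"spin": 0},{"fingers": 1,"tx": 0,"ty": 0,"tz": 2,"spin": 0},{"fingers": 1,"tx": 0,"ty": 0,"tz": 1.7,"spin": 0},{"fingers": 1,"tx": 0,"ty": 0,"tz": 0,"spin": 0}]}}

```text
time_s: 20.1
tcp_pos: [0.4837, 0.3017, 0.1817]
ee_rot: [179.9, 0.3, -2.0]
force: [-0.7, -0.2, -1.4]
width: 0.0167
```

```bash
python3 - <<'E'
from h import *
s=st()
go(.4872,.2996,.161,-1.9)
E
```

```text
t 20.1 tcp [0.4837 0.3017 0.1817] rot [179.87   0.26  -2.04] F [-0.7 -0.2 -1.4] w 0.0167 j [-77.   42.7  63.6 116.3 -48.9  53.6 -78.6]
total t [0.36 0.19 2.07] spin -0.002 | rows 1 each [0.36 0.19 2.07] | spin rows 1 each -0.0024
```

Emit:
{"fn": "arm_command", "kwargs": {"plan": [{"fingers": 1,"tx": 0.35,"ty": 0.18,"tz": 0,"spin": 0},{"fingers": 1,"tx": 0,"ty": 0,"tz": 0,"spin": 0},{"fingers": 1,"tx": 0,"ty": 0,"tz": 0.4,"spin": 0},{"fingers": 1,"tx": 0,"ty": 0,"tz": 0.4,"spin": 0},{"fingers": 1,"tx": 0,"ty": 0,"tz": 0.4,"spin": 0},{"fingers": 1,"tx": 0,"ty": 0,"tz": 0.4,"spin": 0},{"fingers": 1,"tx": 0,"ty": 0,"tz": 0.4,"spin": 0},{"fingers": 1,"tx": 0,"ty": 0,"tz": 0.1,"spin": 0},{"fingers": 1,"tx": 0,"ty": 0,"tz": 0,"spin": 0}]}}

```text
time_s: 21.22
tcp_pos: [0.4882, 0.3001, 0.1622]
ee_rot: [-180.0, 0.2, -2.0]
force: [-3.6, 1.2, -0.7]
width: 0.0169
```

```bash
python3 - <<'E'
from h import *
s=st();print(s['ft_torque'])
E
```

```text
t 21.225 tcp [0.4882 0.3001 0.1622] rot [-1.80e+02  1.60e-01 -1.99e+00] F [-3.6  1.2 -0.7] w 0.0169 j [-75.4  43.9  61.6 116.8 -50.9  51.9 -76.9]
[0.35740854 1.09319157 0.0394388 ]
```

Emit:
{"fn": "arm_command", "kwargs": {"plan": [{"fingers": 1,"tx": -0.1,"ty": 0,"tz": 0.15,"spin": 0},{"fingers": 1,"tx": 0,"ty": 0,"tz": 0.1,"spin": 0},{"fingers": 1,"tx": 0,"ty": 0,"tz": 0,"spin": 0.06},{"fingers": 1,"tx": 0,"ty": 0,"tz": 0,"spin": 0}]}}

```text
time_s: 21.72
tcp_pos: [0.4881, 0.3001, 0.161]
ee_rot: [-180.0, 0.1, -5.4]
force: [-7.0, 1.2, 7.1]
width: 0.0169
```

```bash
python3 - <<'E'
from h import *
s=st();print(s['ft_torque'])
E
```

```text
t 21.725 tcp [0.4881 0.3001 0.161 ] rot [-1.7996e+02  8.0000e-02 -5.4500e+00] F [-7.   1.2  7.1] w 0.0169 j [-75.7  44.5  62.4 116.9 -51.8  52.3 -79.5]
[ 0.25533756  1.5008569  -0.02931421]
```

Emit:
{"fn": "arm_command", "kwargs": {"plan": [{"fingers": 1,"tx": 0,"ty": 0,"tz": 0,"spin": 0.06},{"fingers": 1,"tx": 0,"ty": 0,"tz": 0,"spin": 0.06},{"fingers": 1,"tx": 0,"ty": 0,"tz": 0,"spin": 0}]}}

```text
time_s: 22.1
tcp_pos: [0.4881, 0.3002, 0.161]
ee_rot: [-180.0, 0.1, -12.3]
force: [-7.2, 2.2, 7.3]
width: 0.017
```

```bash
python3 - <<'E'
from h import *
s=st();print(s['ft_torque'])
E
```

```text
t 22.1 tcp [0.4881 0.3002 0.161 ] rot [-1.7997e+02  8.0000e-02 -1.2310e+01] F [-7.2  2.2  7.3] w 0.017 j [-76.3  45.6  64.  116.9 -53.1  53.5 -85.1]
[ 0.24004177  1.48455849 -0.01792973]
```

Emit:
{"fn": "arm_command", "kwargs": {"plan": [{"fingers": 1,"tx": -0.1,"ty": 0,"tz": -0.1,"spin": -0.07},{"fingers": 1,"tx": 0,"ty": 0,"tz": 0,"spin": -0.07},{"fingers": 1,"tx": 0,"ty": 0,"tz": 0,"spin": 0},{"fingers": 5,"tx": 0,"ty": 0,"tz": 0,"spin": 0},{"fingers": 5,"tx": 0,"ty": 0,"tz": 0,"spin": 0},{"fingers": 5,"tx": 0,"ty": 0,"tz": 0,"spin": 0},{"fingers": 5,"tx": 0,"ty": 0,"tz": 0,"spin": 0}]}}

```text
time_s: 22.98
tcp_pos: [0.4879, 0.2999, 0.1614]
ee_rot: [180.0, -0.1, -4.3]
force: [-0.0, -0.3, -0.6]
width: 0.0501
```

Emit:
{"fn": "arm_command", "kwargs": {"plan": [{"fingers": 5,"tx": 0,"ty": 0,"tz": -3,"spin": 0},{"fingers": 5,"tx": 0,"ty": 0,"tz": -4,"spin": 0},{"fingers": 5,"tx": 0,"ty": 0,"tz": -4,"spin": 0},{"fingers": 5,"tx": 0,"ty": 0,"tz": 0,"spin": 0}]}}

```text
time_s: 23.48
tcp_pos: [0.4898, 0.3002, 0.2744]
ee_rot: [-179.8, -0.3, -4.3]
force: [0.5, 1.2, -0.4]
width: 0.0499
```

```bash
python3 - <<'E'
from h import *
s=st();print(s['ft_torque'])
p=cap('wrist','w13.png')
find(p,'knob1_mid')
a=cap('top','t13.png');find(a,'knob1_mid')
i=a['image'][:,:,::-1]
cv2.imwrite('pics/crop13.png',cv2.resize(i[155:245,245:385],None,fx=5.5,fy=5.5,interpolation=cv2.INTER_CUBIC))
go(.4676,-.3578,.26,97)
E
```

```text
t 23.475 tcp [0.4898 0.3002 0.2744] rot [-179.82   -0.32   -4.32] F [ 0.5  1.2 -0.4] w 0.0499 j [-81.6  37.9  71.8 111.5 -41.6  61.8 -86.1]
[ 0.00323193 -0.05189607  0.00209768]
knob1_mid 0.72 [ 0.5856 -0.172   0.0337] [280. 180.]
total t [ 3.05 65.74  1.07] spin -1.768 | rows 12 each [0.25 5.48 0.09] | spin rows 10 each -0.1768
```

View pics/w13.png

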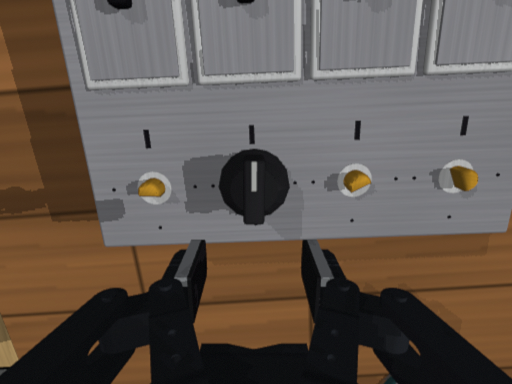

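View pics/crop13.png

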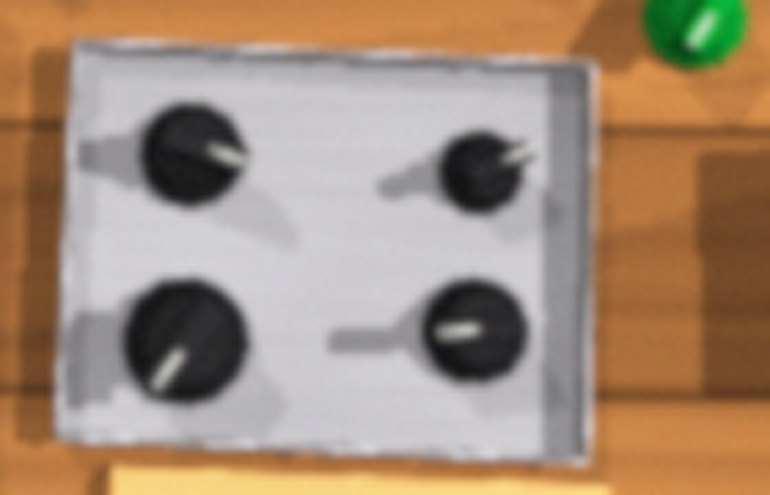

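Emit:
{"fn": "arm_command", "kwargs": {"plan": [{"fingers": 5,"tx": 0,"ty": 0,"tz": 0,"spin": -0.177},{"fingers": 5,"tx": 0,"ty": 0,"tz": 0,"spin": -0.177},{"fingers": 5,"tx": 0,"ty": 0,"tz": 0,"spin": -0.177},{"fingers": 5,"tx": 0,"ty": 0,"tz": 0,"spin": -0.177},{"fingers": 5,"tx": 0,"ty": 0,"tz": 0,"spin": -0.177},{"fingers": 5,"tx": 0,"ty": 0,"tz": 0,"spin": -0.177},{"fingers": 5,"tx": 0,"ty": 0,"tz": 0,"spin": -0.177},{"fingers": 5,"tx": 0,"ty": 0,"tz": 0,"spin": -0.177},{"fingers": 5,"tx": 0,"ty": 0,"tz": 0,"spin": -0.177},{"fingers": 5,"tx": 0,"ty": 0,"tz": 0,"spin": -0.177}]}}

```text
time_s: 24.92
tcp_pos: [0.4866, 0.2998, 0.27]
ee_rot: [-179.9, 0.1, 97.4]
force: [0.1, 0.6, -0.9]
width: 0.0498
```

```bash
python3 - <<'E'
from h import *
s=st()
go(.4676,-.30,.26,97)
E
```

```text
t 24.925 tcp [0.4866 0.2998 0.27  ] rot [-1.7987e+02  7.0000e-02  9.7440e+01] F [ 0.1  0.6 -0.9] w 0.0498 j [-67.1  25.1  42.6 111.3 -21.4  51.9  -6.2]
total t [-59.22  -9.65   1.09] spin 0.008 | rows 11 each [-5.38 -0.88  0.1 ] | spin rows 1 each 0.0077
```

Emit:
{"fn": "arm_command", "kwargs": {"plan": [{"fingers": 5,"tx": -5.9,"ty": -0.96,"tz": 0.1,"spin": 0},{"fingers": 5,"tx": -5.9,"ty": -0.96,"tz": 0.1,"spin": 0},{"fingers": 5,"tx": -5.9,"ty": -0.96,"tz": 0.1,"spin": 0},{"fingers": 5,"tx": -5.9,"ty": -0.96,"tz": 0.1,"spin": 0},{"fingers": 5,"tx": -5.9,"ty": -0.96,"tz": 0.1,"spin": 0},{"fingers": 5,"tx": -5.9,"ty": -0.96,"tz": 0.1,"spin": 0},{"fingers": 5,"tx": -5.9,"ty": -0.96,"tz": 0.1,"spin": 0},{"fingers": 5,"tx": -5.9,"ty": -0.96,"tz": 0.1,"spin": 0},{"fingers": 5,"tx": -5.9,"ty": -0.96,"tz": 0.1,"spin": 0},{"fingers": 5,"tx": -5.9,"ty": -0.96,"tz": 0.1,"spin": 0}]}}

```text
time_s: 26.18
tcp_pos: [0.4645, -0.2984, 0.26]
ee_rot: [-179.9, -0.1, 97.1]
force: [1.3, 0.1, 0.4]
width: 0.05
```

```bash
python3 - <<'E'
from h import *
s=st()
p=cap('wrist','w14.png');find(p,'knob1_mid')
np.save('p14.npy',dict(p),allow_pickle=True)
A=[]
for (x,y) in [(.5823,-.173),(.4676,-.3578)]:
    r=rect(p,x,y,.060,.05,2.6); b=rect(p,x,y,.004,.05,2.6)
    for im in (r,b): cv2.line(im,(130,0),(130,260),(0,255,0),1);cv2.line(im,(0,130),(260,130),(0,255,0),1)
    A.append(np.vstack([r,b]))
cv2.imwrite('pics/k14.png',np.hstack(A))
E
```

```text
t 26.175 tcp [ 0.4645 -0.2984  0.26  ] rot [-1.7991e+02 -9.0000e-02  9.7120e+01] F [1.3 0.1 0.4] w 0.05 j [ -4.6  24.7  44.5 114.3 -22.4  50.   59.2]
knob1_mid 0.95 [ 0.5813 -0.1743  0.0305] [368.  71.]
```

View pics/k14.png

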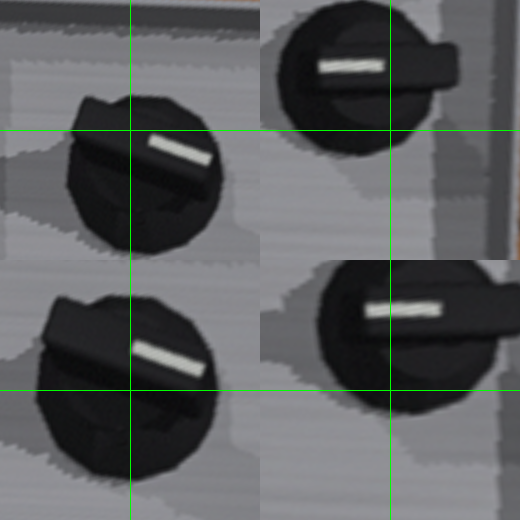

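```bash
python3 - <<'E'
from h import *
s=st()
go(.4925,-.364,.10,90)
E
```

```text
t 26.275 tcp [ 0.4623 -0.3057  0.2613] rot [-179.92    0.35   96.42] F [ 0.2 -0.1 -0.1] w 0.0499 j [ -4.2  24.7  44.9 114.1 -22.3  49.8  59. ]
total t [-6.04  2.37 16.17] spin 0.112 | rows 4 each [-1.51  0.59  4.04] | spin rows 1 each 0.1121
```

View pics/w14.png

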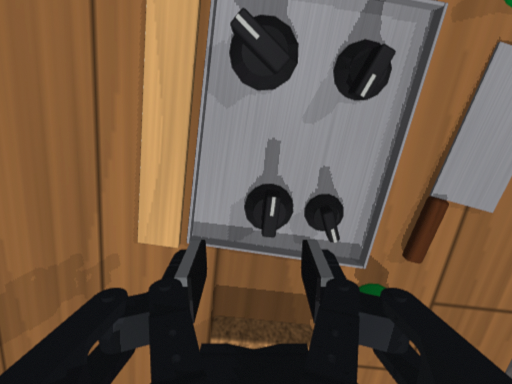

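Emit:
{"fn": "arm_command", "kwargs": {"plan": [{"fingers": 5,"tx": -1.5,"ty": 0.6,"tz": 4,"spin": 0},{"fingers": 5,"tx": -1.5,"ty": 0.6,"tz": 4,"spin": 0},{"fingers": 5,"tx": -1.5,"ty": 0.6,"tz": 4,"spin": 0},{"fingers": 5,"tx": -1.5,"ty": 0.6,"tz": 4,"spin": 0},{"fingers": 5,"tx": 0,"ty": 0,"tz": 0,"spin": 0.112},{"fingers": 5,"tx": 0,"ty": 0,"tz": 0,"spin": 0},{"fingers": 5,"tx": 0,"ty": 0,"tz": 0,"spin": 0}]}}

```text
time_s: 27.15
tcp_pos: [0.4964, -0.3533, 0.1012]
ee_rot: [-180.0, -0.0, 90.8]
force: [0.5, 0.6, -0.5]
width: 0.0498
```

```bash
python3 - <<'E'
from h import *
s=st()
go(.4925,-.364,.034,90)
p=cap('wrist','w15.png')
b=rect(p,.4925,-.364,.060,.05,5)
cv2.line(b,(250,0),(250,500),(0,255,0),1);cv2.line(b,(0,250),(500,250),(0,255,0),1)
cv2.imwrite('pics/k15.png',b)
E
```

```text
t 27.15 tcp [ 0.4964 -0.3533  0.1012] rot [-1.7998e+02 -2.0000e-02  9.0790e+01] F [ 0.5  0.6 -0.5] w 0.0498 j [  7.9  40.3  34.4 113.6 -37.   37.4  67.2]
total t [-1.07 -0.4   6.72] spin 0.014 | rows 2 each [-0.53 -0.2   3.36] | spin rows 1 each 0.0138
```

View pics/w15.png

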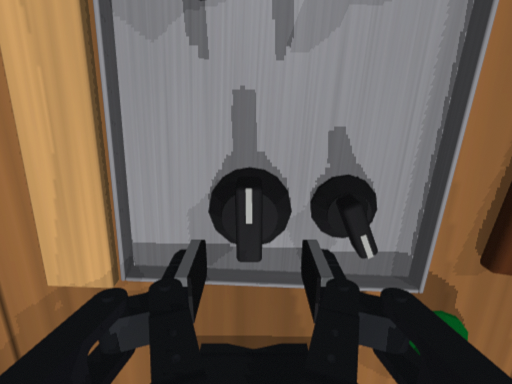

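View pics/k15.png

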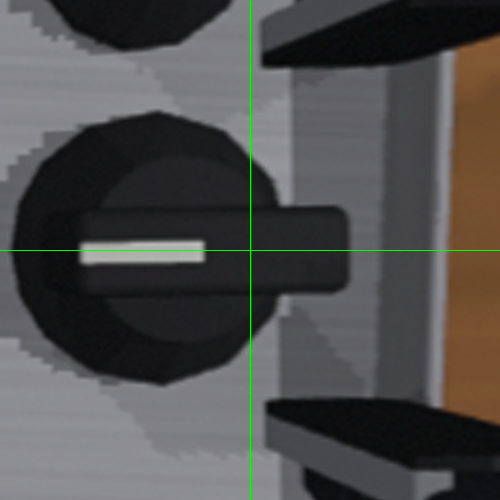

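Emit:
{"fn": "arm_command", "kwargs": {"plan": [{"fingers": 5,"tx": -0.97,"ty": -0.38,"tz": 1,"spin": 0},{"fingers": 5,"tx": 0,"ty": 0,"tz": 1.5,"spin": 0},{"fingers": 5,"tx": 0,"ty": 0,"tz": 2.2,"spin": 0},{"fingers": 5,"tx": 0,"ty": 0,"tz": 2,"spin": 0},{"fingers": 5,"tx": 0,"ty": 0,"tz": 0,"spin": 0},{"fingers": 1,"tx": 0,"ty": 0,"tz": 0,"spin": 0},{"fingers": 1,"tx": 0,"ty": 0,"tz": 0,"spin": 0},{"fingers": 1,"tx": 0,"ty": 0,"tz": 0,"spin": 0},{"fingers": 1,"tx": 0,"ty": 0,"tz": 0,"spin": 0},{"fingers": 1,"tx": 0,"ty": 0,"tz": 0,"spin": 0}]}}

```text
time_s: 28.45
tcp_pos: [0.4933, -0.3641, 0.0351]
ee_rot: [179.9, 0.1, 90.7]
force: [-0.9, 1.1, 6.6]
width: 0.0167
```

Emit:
{"fn": "arm_command", "kwargs": {"plan": [{"fingers": 1,"tx": 0,"ty": 0,"tz": -2,"spin": 0},{"fingers": 1,"tx": 0,"ty": 0,"tz": -4,"spin": 0},{"fingers": 1,"tx": 0,"ty": 0,"tz": -5.5,"spin": 0},{"fingers": 1,"tx": 0,"ty": 0,"tz": -5.5,"spin": 0},{"fingers": 1,"tx": 0,"ty": 0,"tz": -5.5,"spin": 0},{"fingers": 1,"tx": 0,"ty": 0,"tz": 0,"spin": 0},{"fingers": 1,"tx": 0,"ty": 0,"tz": 0,"spin": 0}]}}

```text
time_s: 29.32
tcp_pos: [0.4922, -0.3624, 0.259]
ee_rot: [-180.0, -0.1, 90.7]
force: [0.3, 0.3, -1.2]
width: 0.0167
```

```bash
python3 - <<'E'
from h import *
s=st()
p=cap('wrist','w16.png')
b=cv2.cvtColor(p['image'],cv2.COLOR_RGB2GRAY)
print(b[160:180,254],b[225,190:206],b[225,302:318])
go(.4804,.1005,.24,115.5)
E
```

```text
t 29.325 tcp [ 0.4922 -0.3624  0.259 ] rot [-1.7996e+02 -9.0000e-02  9.0700e+01] F [ 0.3  0.3 -1.2] w 0.0167 j [  1.2  30.   45.1 107.1 -26.1  53.8  59.1]
[149 149 149 148 149 149 149 150 151 150 151 152 152 116  46  17  20  20
  22  20] [114 113 113 113 113 113 115 113  69  31  21  22  21  22  22  22] [ 25  26  25  27  25  24  28  64  97 101 100 100  99  99  98  98]
total t [46.27 -0.58  1.92] spin -0.433 | rows 9 each [ 5.14 -0.06  0.21] | spin rows 3 each -0.1442
```

View pics/w16.png

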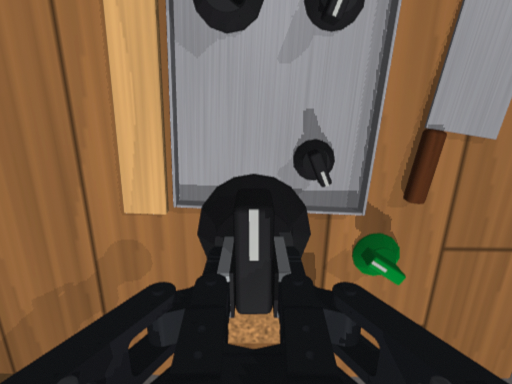

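Emit:
{"fn": "arm_command", "kwargs": {"plan": [{"fingers": 1,"tx": 5.1,"ty": -0.06,"tz": 0.2,"spin": 0},{"fingers": 1,"tx": 5.15,"ty": -0.06,"tz": 0.2,"spin": 0},{"fingers": 1,"tx": 5.15,"ty": -0.06,"tz": 0.2,"spin": 0},{"fingers": 1,"tx": 5.15,"ty": -0.06,"tz": 0.2,"spin": 0},{"fingers": 1,"tx": 5.15,"ty": -0.06,"tz": 0.2,"spin": 0},{"fingers": 1,"tx": 5.15,"ty": -0.06,"tz": 0.2,"spin": 0},{"fingers": 1,"tx": 5.15,"ty": -0.06,"tz": 0.2,"spin": 0},{"fingers": 1,"tx": 5.15,"ty": -0.06,"tz": 0.2,"spin": 0},{"fingers": 1,"tx": 5.1,"ty": -0.06,"tz": 0.2,"spin": 0}]}}

```text
time_s: 30.5
tcp_pos: [0.4801, 0.1005, 0.2398]
ee_rot: [-179.8, 0.1, 90.7]
force: [0.3, 0.5, -1.0]
width: 0.0167
```

Emit:
{"fn": "arm_command", "kwargs": {"plan": [{"fingers": 1,"tx": 0,"ty": 0,"tz": 0,"spin": -0.144},{"fingers": 1,"tx": 0,"ty": 0,"tz": 0,"spin": -0.144},{"fingers": 1,"tx": 0,"ty": 0,"tz": 0,"spin": -0.144},{"fingers": 1,"tx": 0,"ty": 0,"tz": 2,"spin": 0},{"fingers": 1,"tx": 0,"ty": 0,"tz": 2,"spin": 0},{"fingers": 1,"tx": 0,"ty": 0,"tz": 0,"spin": 0},{"fingers": 1,"tx": 0,"ty": 0,"tz": 0,"spin": 0}]}}

```text
time_s: 31.38
tcp_pos: [0.4815, 0.0986, 0.201]
ee_rot: [-179.9, 0.0, 115.4]
force: [-0.2, 0.5, -0.1]
width: 0.0169
```

```bash
python3 - <<'E'
from h import *
s=st()
p=cap('wrist','w17.png')
go(.4804,.1003,.181,115.5)
E
```

```text
t 31.375 tcp [0.4815 0.0986 0.201 ] rot [-1.7993e+02  1.0000e-02  1.1542e+02] F [-0.2  0.5 -0.1] w 0.0169 j [-46.4  23.9  39.  124.5 -23.8  39.   34.5]
total t [ 0.21 -0.07  2.04] spin -0.001 | rows 1 each [ 0.21 -0.07  2.04] | spin rows 1 each -0.0012
```

View pics/w17.png

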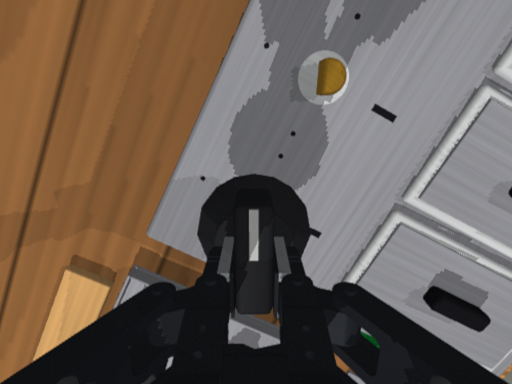

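Emit:
{"fn": "arm_command", "kwargs": {"plan": [{"fingers": 1,"tx": 0.2,"ty": -0.07,"tz": 1,"spin": 0},{"fingers": 1,"tx": 0,"ty": 0,"tz": 0.8,"spin": 0},{"fingers": 1,"tx": 0,"ty": 0,"tz": 0.4,"spin": 0},{"fingers": 1,"tx": 0,"ty": 0,"tz": 0.3,"spin": 0},{"fingers": 1,"tx": 0,"ty": 0,"tz": 0.3,"spin": 0},{"fingers": 1,"tx": 0,"ty": 0,"tz": 0.3,"spin": 0},{"fingers": 1,"tx": 0,"ty": 0,"tz": 0,"spin": 0}]}}

```text
time_s: 32.3
tcp_pos: [0.4802, 0.1003, 0.1702]
ee_rot: [-180.0, -0.0, 115.4]
force: [-0.3, 0.6, -0.5]
width: 0.0168
```

Emit:
{"fn": "arm_command", "kwargs": {"plan": [{"fingers": 1,"tx": 0,"ty": 0,"tz": 0.3,"spin": 0},{"fingers": 1,"tx": 0,"ty": 0,"tz": 0.3,"spin": 0},{"fingers": 1,"tx": 0,"ty": 0,"tz": 0.3,"spin": 0},{"fingers": 1,"tx": 0,"ty": 0,"tz": 0.2,"spin": 0},{"fingers": 1,"tx": 0,"ty": 0,"tz": 0,"spin": 0}]}}

```text
time_s: 32.92
tcp_pos: [0.4803, 0.1004, 0.161]
ee_rot: [180.0, -0.2, 115.4]
force: [-5.1, 0.3, 18.6]
width: 0.0168
```

Emit:
{"fn": "arm_command", "kwargs": {"plan": [{"fingers": 1,"tx": 0,"ty": 0,"tz": -0.1,"spin": 0.16},{"fingers": 1,"tx": 0,"ty": 0,"tz": 0,"spin": 0.17},{"fingers": 1,"tx": 0,"ty": 0,"tz": 0,"spin": 0.17},{"fingers": 1,"tx": 0,"ty": 0,"tz": 0,"spin": 0.17},{"fingers": 1,"tx": 0,"ty": 0,"tz": 0,"spin": 0.17},{"fingers": 1,"tx": 0,"ty": 0,"tz": 0,"spin": 0.17},{"fingers": 1,"tx": 0,"ty": 0,"tz": 0,"spin": 0.17},{"fingers": 1,"tx": 0,"ty": 0,"tz": 0,"spin": 0.17},{"fingers": 1,"tx": 0,"ty": 0,"tz": 0,"spin": 0.17},{"fingers": 1,"tx": 0,"ty": 0,"tz": 0,"spin": 0}]}}

```text
time_s: 34.17
tcp_pos: [0.4813, 0.101, 0.1611]
ee_rot: [-180.0, -0.1, 28.3]
force: [-1.3, 1.5, 8.2]
width: 0.017
```

```bash
python3 - <<'E'
from h import *
s=st();print(s['ft_torque'])
go(.4804,.1003,.161,-1.9)
E
```

```text
t 34.175 tcp [0.4813 0.101  0.1611] rot [-1.7998e+02 -9.0000e-02  2.8310e+01] F [-1.3  1.5  8.2] w 0.017 j [-58.   37.1  59.9 126.8 -48.9  43.9 -26.2]
[ 0.3258734   0.29211952 -0.0837238 ]
total t [-0.11  0.02  0.01] spin 0.527 | rows 1 each [-0.11  0.02  0.01] | spin rows 3 each 0.1757
```

Emit:
{"fn": "arm_command", "kwargs": {"plan": [{"fingers": 1,"tx": 0,"ty": 0,"tz": 0,"spin": 0.16},{"fingers": 1,"tx": 0,"ty": 0,"tz": 0,"spin": 0.16},{"fingers": 1,"tx": 0,"ty": 0,"tz": 0,"spin": 0.16},{"fingers": 1,"tx": 0,"ty": 0,"tz": 0,"spin": 0.08},{"fingers": 1,"tx": 0,"ty": 0,"tz": 0,"spin": 0.08},{"fingers": 1,"tx": 0,"ty": 0,"tz": 0,"spin": 0}]}}

```text
time_s: 34.92
tcp_pos: [0.4812, 0.1006, 0.1611]
ee_rot: [-179.9, -0.1, -8.3]
force: [-0.1, 1.9, 7.0]
width: 0.0168
```

```bash
python3 - <<'E'
from h import *
s=st();print(s['ft_torque'])
p=cap('wrist','w18.png')
E
```

```text
t 34.925 tcp [0.4812 0.1006 0.1611] rot [-1.7995e+02 -6.0000e-02 -8.3200e+00] F [-0.1  1.9  7. ] w 0.0168 j [-61.8  43.3  69.1 127.  -55.9  50.7 -54.7]
[ 0.28966807  0.32660384 -0.03530705]
```

Emit:
{"fn": "arm_command", "kwargs": {"plan": [{"fingers": 1,"tx": 0,"ty": 0,"tz": 0,"spin": 0.06},{"fingers": 1,"tx": 0,"ty": 0,"tz": 0,"spin": 0.06},{"fingers": 1,"tx": 0,"ty": 0,"tz": 0,"spin": 0.04},{"fingers": 1,"tx": 0,"ty": 0,"tz": 0,"spin": 0}]}}

```text
time_s: 35.48
tcp_pos: [0.4811, 0.1005, 0.1611]
ee_rot: [-179.9, -0.0, -17.4]
force: [0.2, 0.8, 6.8]
width: 0.0168
```

```bash
python3 - <<'E'
from h import *
s=st();print(s['ft_torque'])
p=cap('wrist','w19.png')
E
```

```text
t 35.475 tcp [0.4811 0.1005 0.1611] rot [-1.7994e+02 -4.0000e-02 -1.7450e+01] F [0.2 0.8 6.8] w 0.0168 j [-62.4  44.8  71.1 127.  -57.3  52.5 -62.1]
[ 0.15659504  0.2728602  -0.00285523]
```

View pics/w19.png

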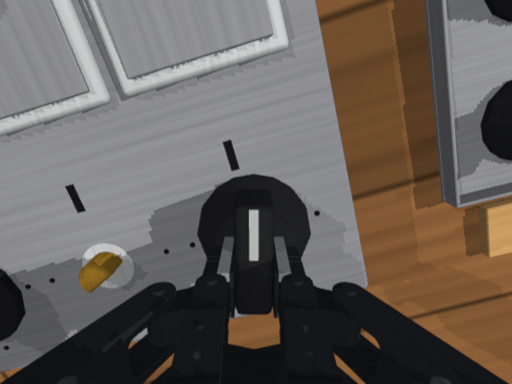

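Emit:
{"fn": "arm_command", "kwargs": {"plan": [{"fingers": 1,"tx": 0,"ty": 0,"tz": 0,"spin": 0.06},{"fingers": 1,"tx": 0,"ty": 0,"tz": 0,"spin": 0},{"fingers": 1,"tx": 0,"ty": 0,"tz": -1,"spin": 0},{"fingers": 1,"tx": 0,"ty": 0,"tz": -2,"spin": 0},{"fingers": 1,"tx": 0,"ty": 0,"tz": -3,"spin": 0},{"fingers": 1,"tx": 0,"ty": 0,"tz": 0,"spin": -0.15},{"fingers": 1,"tx": 0,"ty": 0,"tz": 0,"spin": -0.15},{"fingers": 1,"tx": -2,"ty": 0,"tz": 0,"spin": 0},{"fingers": 1,"tx": -3,"ty": 0,"tz": 0,"spin": 0},{"fingers": 1,"tx": 0,"ty": 0,"tz": 0,"spin": 0}]}}

```text
time_s: 36.78
tcp_pos: [0.4273, 0.1037, 0.2199]
ee_rot: [-179.9, 0.2, -3.7]
force: [0.6, 0.4, -0.9]
width: 0.017
```

```bash
cat >> fit.py <<'E'
def show(p,lst,fn):
    A=[]
    for (x,y,th) in lst:
        c=px(p,[x,y,.14]).astype(int); h=20;up=15
        s=cv2.resize(p['image'][c[1]-h:c[1]+h,c[0]-h:c[0]+h][:,:,::-1],None,fx=up,fy=up,interpolation=cv2.INTER_CUBIC)
        for z,r,col in ((.1302,11,(255,0,0)),(.1465,11,(0,255,0)),(.149,8.5,(0,0,255))):
            q=np.array([px(p,[x+a,y+b,z]) for a,b in D(r/1000,.004,th-.033)]); cv2.polylines(s,[((q-c+h+.5)*up-.5).astype(np.int32)],True,col,1)
        A.append(cv2.resize(s,(300,300),interpolation=cv2.INTER_AREA))
    cv2.imwrite(fn,np.hstack(A))
E
python3 - <<'E'
from fit import *
s=st()
p=cap('wrist','w20.png')
o,f=fit(p,.4804,.1005,-.033); print('theta',o,f)
show(p,[(.4804,.1005,0),(.4804,.1005,.15)],'pics/z20.png')
E
```

```text
t 36.775 tcp [0.4273 0.1037 0.2199] rot [-179.91    0.23   -3.75] F [ 0.6  0.4 -0.9] w 0.017 j [-70.8  32.8  74.3 129.8 -43.4  49.6 -61.4]
theta [ 6.55975831e-02 -2.79303540e-05  3.51336128e-04] -0.9266166895800368
```

View pics/w20.png

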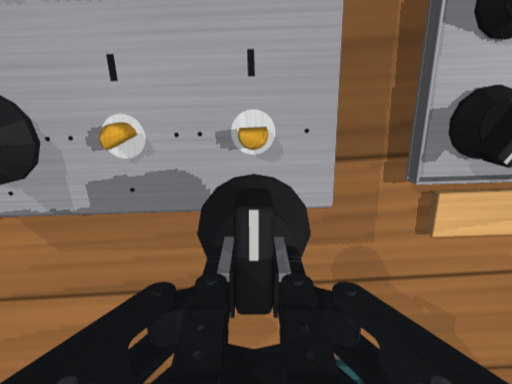

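View pics/z20.png

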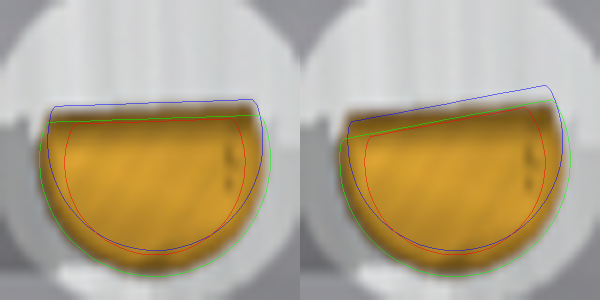

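```bash
python3 - <<'E'
from h import *
s=st();go(.4808,.1004,.185,-2)
E
```

```text
t 36.825 tcp [0.4294 0.1038 0.2203] rot [-1.7994e+02  5.0000e-02 -3.7200e+00] F [ 0.2  0.5 -0.8] w 0.0173 j [-70.7  32.9  74.3 129.7 -43.4  49.6 -61.4]
total t [5.15 0.01 3.53] spin -0.03 | rows 2 each [2.58 0.01 1.76] | spin rows 1 each -0.0301
```

Emit:
{"fn": "arm_command", "kwargs": {"plan": [{"fingers": 1,"tx": 2.6,"ty": 0,"tz": 0,"spin": 0},{"fingers": 1,"tx": 2.6,"ty": 0,"tz": 0,"spin": -0.03},{"fingers": 1,"tx": 0,"ty": 0,"tz": 1.5,"spin": 0},{"fingers": 1,"tx": 0,"ty": 0,"tz": 1.8,"spin": 0},{"fingers": 1,"tx": 0,"ty": 0,"tz": 0,"spin": 0},{"fingers": 1,"tx": 0,"ty": 0,"tz": 0,"spin": 0}]}}

```text
time_s: 37.58
tcp_pos: [0.4821, 0.1, 0.1874]
ee_rot: [180.0, 0.0, -2.0]
force: [-0.3, 0.7, -1.1]
width: 0.0168
```

```bash
python3 - <<'E'
from h import *
s=st();go(.4808,.1004,.161,-2)
E
```

```text
t 37.575 tcp [0.4821 0.1    0.1874] rot [ 1.7999e+02  1.0000e-02 -2.0400e+00] F [-0.3  0.7 -1.1] w 0.0168 j [-61.5  37.3  66.2 125.6 -47.7  48.6 -56.5]
total t [-0.13 -0.03  2.64] spin -0.001 | rows 1 each [-0.13 -0.03  2.64] | spin rows 1 each -0.0008
```

Emit:
{"fn": "arm_command", "kwargs": {"plan": [{"fingers": 1,"tx": -0.13,"ty": 0,"tz": 0.4,"spin": 0},{"fingers": 1,"tx": 0,"ty": 0,"tz": 0.4,"spin": 0},{"fingers": 1,"tx": 0,"ty": 0,"tz": 0.4,"spin": 0},{"fingers": 1,"tx": 0,"ty": 0,"tz": 0.4,"spin": 0},{"fingers": 1,"tx": 0,"ty": 0,"tz": 0.4,"spin": 0},{"fingers": 1,"tx": 0,"ty": 0,"tz": 0.4,"spin": 0},{"fingers": 1,"tx": 0,"ty": 0,"tz": 0.4,"spin": 0},{"fingers": 1,"tx": 0,"ty": 0,"tz": 0,"spin": 0}]}}

```text
time_s: 38.58
tcp_pos: [0.481, 0.1003, 0.161]
ee_rot: [-179.8, 0.1, -2.0]
force: [-5.4, 2.9, 19.7]
width: 0.017
```

Emit:
{"fn": "arm_command", "kwargs": {"plan": [{"fingers": 1,"tx": 0,"ty": 0,"tz": 0,"spin": 0.08},{"fingers": 1,"tx": 0,"ty": 0,"tz": 0,"spin": 0.08},{"fingers": 1,"tx": 0,"ty": 0,"tz": 0,"spin": 0},{"fingers": 1,"tx": 0,"ty": 0,"tz": 0,"spin": -0.06},{"fingers": 1,"tx": 0,"ty": 0,"tz": 0,"spin": -0.06},{"fingers": 1,"tx": 0,"ty": 0,"tz": 0,"spin": 0}]}}

```text
time_s: 39.33
tcp_pos: [0.4813, 0.1008, 0.161]
ee_rot: [-179.8, 0.0, -4.3]
force: [-5.7, 3.0, 18.3]
width: 0.0168
```

Release and retreat; look.

Emit:
{"fn": "arm_command", "kwargs": {"plan": [{"fingers": 1,"tx": 0,"ty": 0,"tz": -0.15,"spin": 0},{"fingers": 5,"tx": 0,"ty": 0,"tz": 0,"spin": 0},{"fingers": 5,"tx": 0,"ty": 0,"tz": 0,"spin": 0},{"fingers": 5,"tx": 0,"ty": 0,"tz": 0,"spin": 0},{"fingers": 5,"tx": 0,"ty": 0,"tz": 0,"spin": 0},{"fingers": 5,"tx": 0,"ty": 0,"tz": -3,"spin": 0},{"fingers": 5,"tx": 0,"ty": 0,"tz": -4,"spin": 0},{"fingers": 5,"tx": 0,"ty": 0,"tz": -4,"spin": 0},{"fingers": 5,"tx": 0,"ty": 0,"tz": 0,"spin": 0},{"fingers": 5,"tx": 0,"ty": 0,"tz": 0,"spin": 0}]}}

```text
time_s: 40.58
tcp_pos: [0.4805, 0.1006, 0.2703]
ee_rot: [-180.0, 0.1, -4.3]
force: [-0.1, -0.2, 0.7]
width: 0.0503
```

```bash
python3 - <<'E'
from h import *
s=st()
p=cap('wrist','w21.png')
E
```

```text
t 40.575 tcp [0.4805 0.1006 0.2703] rot [-1.7998e+02  5.0000e-02 -4.2900e+00] F [-0.1 -0.2  0.7] w 0.0503 j [-68.8  32.1  75.6 121.2 -38.1  56.6 -66.6]
```

View pics/w21.png

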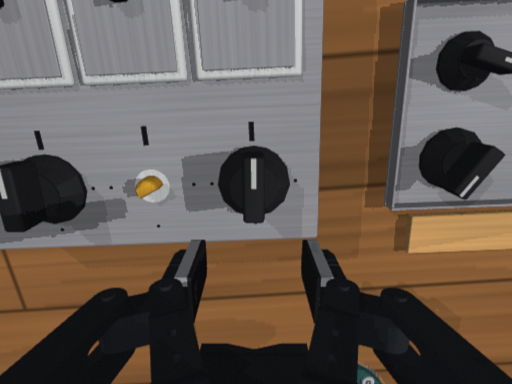

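Emit:
{"fn": "arm_command", "kwargs": {"plan": [{"fingers": 5,"tx": 0,"ty": 0,"tz": 0,"spin": -0.165},{"fingers": 5,"tx": 0,"ty": 0,"tz": 0,"spin": -0.165},{"fingers": 5,"tx": 0,"ty": 0,"tz": 0,"spin": -0.165},{"fingers": 5,"tx": 0,"ty": 0,"tz": 0,"spin": -0.165},{"fingers": 5,"tx": 0,"ty": 0,"tz": 0,"spin": -0.165},{"fingers": 5,"tx": 0,"ty": 0,"tz": 0,"spin": -0.165},{"fingers": 5,"tx": 0,"ty": 0,"tz": 0,"spin": -0.165},{"fingers": 5,"tx": 0,"ty": 0,"tz": 0,"spin": -0.165},{"fingers": 5,"tx": 0,"ty": 0,"tz": 0,"spin": 0}]}}

```text
time_s: 41.75
tcp_pos: [0.4801, 0.1001, 0.2699]
ee_rot: [-179.9, 0.0, 71.2]
force: [-0.2, -0.2, 0.5]
width: 0.0499
```

```bash
python3 - <<'E'
from h import *
s=st()
go(.585,-.17,.26,70)
go(.582,-.10,.26,70)
E
```

```text
t 41.75 tcp [0.4801 0.1001 0.2699] rot [-1.7988e+02  4.0000e-02  7.1200e+01] F [-0.2 -0.2  0.5] w 0.0499 j [-57.9  20.4  53.1 120.9 -21.8  48.7 -10.6]
total t [-22.19  18.63   0.97] spin 0.021 | rows 6 each [-3.7   3.11  0.16] | spin rows 1 each 0.021
total t [-15.66  16.09   0.97] spin 0.021 | rows 5 each [-3.13  3.22  0.19] | spin rows 1 each 0.021
```

Emit:
{"fn": "arm_command", "kwargs": {"plan": [{"fingers": 5,"tx": -3.7,"ty": 3.05,"tz": 0.2,"spin": 0},{"fingers": 5,"tx": -3.7,"ty": 3.05,"tz": 0.2,"spin": 0},{"fingers": 5,"tx": -3.7,"ty": 3.05,"tz": 0.2,"spin": 0},{"fingers": 5,"tx": -3.7,"ty": 3.05,"tz": 0.2,"spin": 0},{"fingers": 5,"tx": -3.7,"ty": 3.05,"tz": 4,"spin": 0},{"fingers": 5,"tx": -3.7,"ty": 3.05,"tz": 5,"spin": 0},{"fingers": 5,"tx": -0.3,"ty": 0,"tz": 5,"spin": 0},{"fingers": 5,"tx": 0,"ty": 0,"tz": 2,"spin": 0.02},{"fingers": 5,"tx": 0,"ty": 0,"tz": 0,"spin": 0},{"fingers": 5,"tx": 0,"ty": 0,"tz": 0,"spin": 0}]}}

```text
time_s: 43.0
tcp_pos: [0.5819, -0.1668, 0.1091]
ee_rot: [179.9, -0.0, 70.2]
force: [-0.6, -0.1, -0.0]
width: 0.05
```

```bash
python3 - <<'E'
from h import *
s=st()
go(.5825,-.173,.034,70)
p=cap('wrist','w22.png')
b=rect(p,.5825,-.173,.060,.05,5)
cv2.line(b,(250,0),(250,500),(0,255,0),1);cv2.line(b,(0,250),(500,250),(0,255,0),1)
cv2.imwrite('pics/k22.png',b)
E
```

```text
t 43.0 tcp [ 0.5819 -0.1668  0.1091] rot [ 1.7986e+02 -1.0000e-02  7.0210e+01] F [-0.6 -0.1 -0. ] w 0.05 j [-13.3  40.1  37.  114.1 -38.5  38.5  28.8]
total t [-0.56  0.25  7.51] spin 0.004 | rows 2 each [-0.28  0.13  3.76] | spin rows 1 each 0.0037
```

View pics/k22.png

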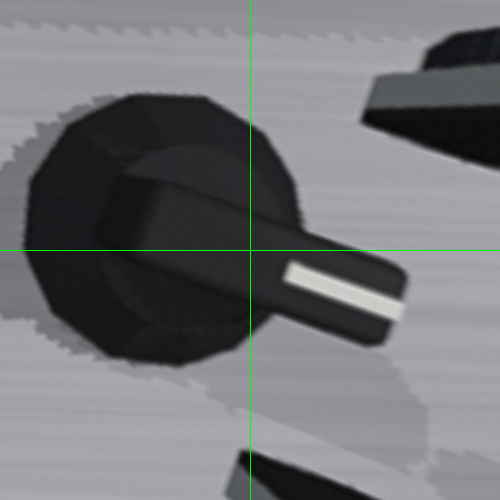

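Emit:
{"fn": "arm_command", "kwargs": {"plan": [{"fingers": 5,"tx": -0.47,"ty": 0.2,"tz": 2,"spin": 0},{"fingers": 5,"tx": 0,"ty": 0,"tz": 2,"spin": 0},{"fingers": 5,"tx": 0,"ty": 0,"tz": 2,"spin": 0},{"fingers": 5,"tx": 0,"ty": 0,"tz": 1.5,"spin": 0},{"fingers": 5,"tx": 0,"ty": 0,"tz": 0,"spin": 0},{"fingers": 1,"tx": 0,"ty": 0,"tz": 0,"spin": 0},{"fingers": 1,"tx": 0,"ty": 0,"tz": 0,"spin": 0},{"fingers": 1,"tx": 0,"ty": 0,"tz": 0,"spin": 0},{"fingers": 1,"tx": 0,"ty": 0,"tz": 0,"spin": 0},{"fingers": 1,"tx": 0,"ty": 0,"tz": 0,"spin": 0}]}}

```text
time_s: 44.3
tcp_pos: [0.5816, -0.1725, 0.0334]
ee_rot: [179.9, -0.0, 70.2]
force: [-0.3, -0.4, 5.1]
width: 0.0167
```

Emit:
{"fn": "arm_command", "kwargs": {"plan": [{"fingers": 1,"tx": 0,"ty": 0,"tz": -2,"spin": 0},{"fingers": 1,"tx": 0,"ty": 0,"tz": -4,"spin": 0},{"fingers": 1,"tx": 0,"ty": 0,"tz": -5.5,"spin": 0},{"fingers": 1,"tx": 0,"ty": 0,"tz": -5.5,"spin": 0},{"fingers": 1,"tx": 0,"ty": 0,"tz": -5.5,"spin": 0},{"fingers": 1,"tx": 0,"ty": 0,"tz": 0,"spin": 0},{"fingers": 1,"tx": 0,"ty": 0,"tz": 0,"spin": 0}]}}

```text
time_s: 45.18
tcp_pos: [0.5801, -0.1713, 0.2575]
ee_rot: [-179.9, -0.1, 70.2]
force: [-0.0, -0.4, -1.2]
width: 0.0171
```

```bash
python3 - <<'E'
from h import *
s=st()
p=cap('wrist','w23.png')
go(.4838,.2005,.26,25)
go(.4906,.4005,.26,-5)
E
```

```text
t 45.175 tcp [ 0.5801 -0.1713  0.2575] rot [-1.7992e+02 -5.0000e-02  7.0200e+01] F [-0.  -0.4 -1.2] w 0.0171 j [-20.4  30.4  47.7 108.1 -27.7  53.8  20.4]
total t [ 31.71 -21.61  -0.26] spin 0.789 | rows 7 each [ 4.53 -3.09 -0.04] | spin rows 5 each 0.1578
total t [ 50.76 -27.75  -0.23] spin 1.312 | rows 11 each [ 4.61 -2.52 -0.02] | spin rows 8 each 0.1641
```

View pics/w23.png

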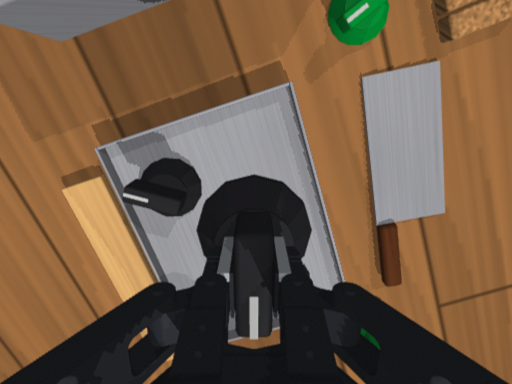

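Emit:
{"fn": "arm_command", "kwargs": {"plan": [{"fingers": 1,"tx": 4.5,"ty": -3.1,"tz": 0,"spin": 0},{"fingers": 1,"tx": 4.5,"ty": -3.1,"tz": 0,"spin": 0},{"fingers": 1,"tx": 4.5,"ty": -3.1,"tz": 0,"spin": 0},{"fingers": 1,"tx": 4.5,"ty": -3.1,"tz": 0,"spin": 0},{"fingers": 1,"tx": 4.5,"ty": -3.1,"tz": 0,"spin": 0},{"fingers": 1,"tx": 4.5,"ty": -3.1,"tz": 0,"spin": 0},{"fingers": 1,"tx": 4.5,"ty": -3.0,"tz": 0,"spin": 0},{"fingers": 1,"tx": 0,"ty": 0,"tz": 0,"spin": 0.16},{"fingers": 1,"tx": 0,"ty": 0,"tz": 0,"spin": 0.16},{"fingers": 1,"tx": 0,"ty": 0,"tz": 0,"spin": 0.16}]}}

```text
time_s: 46.48
tcp_pos: [0.4829, 0.1974, 0.256]
ee_rot: [-180.0, 0.2, 42.4]
force: [0.5, -0.2, -1.4]
width: 0.0169
```

Emit:
{"fn": "arm_command", "kwargs": {"plan": [{"fingers": 1,"tx": 0,"ty": 0,"tz": 0,"spin": 0.16},{"fingers": 1,"tx": 0,"ty": 0,"tz": 0,"spin": 0.16},{"fingers": 1,"tx": 0,"ty": 0,"tz": 3,"spin": 0},{"fingers": 1,"tx": 0,"ty": 0,"tz": 2,"spin": 0},{"fingers": 1,"tx": 0,"ty": 0,"tz": 0,"spin": 0},{"fingers": 1,"tx": 0,"ty": 0,"tz": 0,"spin": 0}]}}

```text
time_s: 47.22
tcp_pos: [0.4848, 0.1971, 0.2079]
ee_rot: [180.0, -0.0, 24.3]
force: [0.5, 0.3, -1.1]
width: 0.0169
```

```bash
python3 - <<'E'
from h import *
s=st()
p=cap('wrist','w24.png')
go(.4838,.2005,.183,24.2)
E
```

```text
t 47.225 tcp [0.4848 0.1971 0.2079] rot [ 1.7998e+02 -1.0000e-02  2.4310e+01] F [ 0.5  0.3 -1.1] w 0.0169 j [-68.8  34.   60.8 120.9 -40.5  48.7 -49.1]
total t [ 0.01 -0.35  2.53] spin 0.002 | rows 1 each [ 0.01 -0.35  2.53] | spin rows 1 each 0.0021
```

View pics/w24.png

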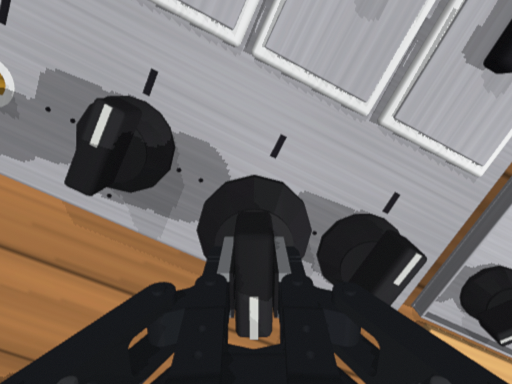

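Emit:
{"fn": "arm_command", "kwargs": {"plan": [{"fingers": 1,"tx": 0,"ty": -0.35,"tz": 1,"spin": 0},{"fingers": 1,"tx": 0,"ty": 0,"tz": 1,"spin": 0},{"fingers": 1,"tx": 0,"ty": 0,"tz": 0.5,"spin": 0},{"fingers": 1,"tx": 0,"ty": 0,"tz": 0,"spin": 0},{"fingers": 1,"tx": 0,"ty": 0,"tz": 0.4,"spin": 0},{"fingers": 1,"tx": 0,"ty": 0,"tz": 0.4,"spin": 0},{"fingers": 1,"tx": 0,"ty": 0,"tz": 0.4,"spin": 0},{"fingers": 1,"tx": 0,"ty": 0,"tz": 0,"spin": 0}]}}

```text
time_s: 48.28
tcp_pos: [0.4829, 0.2005, 0.1704]
ee_rot: [180.0, 0.0, 24.3]
force: [-0.5, 0.2, -1.0]
width: 0.017
```

Emit:
{"fn": "arm_command", "kwargs": {"plan": [{"fingers": 1,"tx": 0,"ty": 0,"tz": 0.4,"spin": 0},{"fingers": 1,"tx": 0,"ty": 0,"tz": 0.4,"spin": 0},{"fingers": 1,"tx": 0,"ty": 0,"tz": 0.3,"spin": 0},{"fingers": 1,"tx": 0,"ty": 0,"tz": 0.2,"spin": 0},{"fingers": 1,"tx": 0,"ty": 0,"tz": 0,"spin": 0}]}}

```text
time_s: 48.9
tcp_pos: [0.4831, 0.2005, 0.1593]
ee_rot: [-179.8, 0.0, 24.3]
force: [-4.9, -0.4, 15.8]
width: 0.0169
```

Emit:
{"fn": "arm_command", "kwargs": {"plan": [{"fingers": 1,"tx": 0,"ty": 0,"tz": -0.1,"spin": 0},{"fingers": 5,"tx": 0,"ty": 0,"tz": 0,"spin": 0},{"fingers": 5,"tx": 0,"ty": 0,"tz": 0,"spin": 0},{"fingers": 5,"tx": 0,"ty": 0,"tz": 0,"spin": 0},{"fingers": 5,"tx": 0,"ty": 0,"tz": 0,"spin": 0},{"fingers": 5,"tx": 0,"ty": 0,"tz": -2,"spin": 0},{"fingers": 5,"tx": 0,"ty": 0,"tz": -3,"spin": 0},{"fingers": 5,"tx": 0,"ty": 0,"tz": -1,"spin": 0},{"fingers": 5,"tx": 0,"ty": 0,"tz": 0,"spin": 0}]}}

```text
time_s: 50.02
tcp_pos: [0.4833, 0.2008, 0.2189]
ee_rot: [-180.0, -0.1, 24.4]
force: [-0.2, 0.5, -0.1]
width: 0.0496
```

Emit:
{"fn": "arm_command", "kwargs": {"plan": [{"fingers": 5,"tx": 0,"ty": 0,"tz": 0,"spin": -0.175},{"fingers": 5,"tx": 0,"ty": 0,"tz": 0,"spin": -0.175},{"fingers": 5,"tx": 0,"ty": 0,"tz": 0,"spin": -0.175},{"fingers": 5,"tx": 0,"ty": 0,"tz": 0,"spin": -0.175},{"fingers": 5,"tx": 0,"ty": 0,"tz": 0,"spin": -0.175},{"fingers": 5,"tx": 0,"ty": 0,"tz": 0,"spin": -0.175},{"fingers": 5,"tx": 0,"ty": 0,"tz": 0,"spin": -0.175},{"fingers": 5,"tx": 0,"ty": 0,"tz": 0,"spin": -0.175},{"fingers": 5,"tx": 0,"ty": 0,"tz": 0,"spin": -0.175}]}}

```text
time_s: 51.15
tcp_pos: [0.4821, 0.2005, 0.2175]
ee_rot: [-179.9, -0.0, 114.9]
force: [-0.0, 0.2, 0.3]
width: 0.0502
```

Emit:
{"fn": "arm_command", "kwargs": {"plan": [{"fingers": 5,"tx": 0,"ty": 0,"tz": 0,"spin": -0.175},{"fingers": 5,"tx": 0,"ty": 0,"tz": 0,"spin": -0.175},{"fingers": 5,"tx": 0,"ty": 0,"tz": 0,"spin": -0.175},{"fingers": 5,"tx": 0,"ty": 0,"tz": 0,"spin": -0.175},{"fingers": 5,"tx": 0,"ty": 0,"tz": 0,"spin": -0.175},{"fingers": 5,"tx": 0,"ty": 0,"tz": 0,"spin": -0.175},{"fingers": 5,"tx": 0,"ty": 0,"tz": 0,"spin": -0.175},{"fingers": 5,"tx": 0,"ty": 0,"tz": 0,"spin": -0.175},{"fingers": 5,"tx": 0,"ty": 0,"tz": 0,"spin": -0.16},{"fingers": 5,"tx": 0,"ty": 0,"tz": 0,"spin": 0}]}}

```text
time_s: 52.4
tcp_pos: [0.4823, 0.2003, 0.2177]
ee_rot: [180.0, -0.1, -156.1]
force: [-1.0, -0.8, 0.1]
width: 0.0497
```

```bash
python3 - <<'E'
from h import *
s=st()
p=cap('wrist','w25.png')
go(.4831,.2005,.160,204.3-360)
E
```

```text
t 52.4 tcp [0.4823 0.2003 0.2177] rot [ 1.7996e+02 -1.2000e-01 -1.5614e+02] F [-1.  -0.8  0.1] w 0.0497 j [-36.1  20.7  11.1 119.2  -6.1  40.7  92.8]
total t [-0.07 -0.01  5.78] spin -0.009 | rows 2 each [-0.04 -0.01  2.89] | spin rows 1 each -0.0087
```

View pics/w25.png

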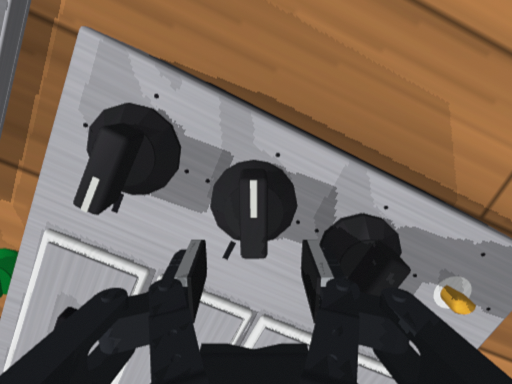

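Emit:
{"fn": "arm_command", "kwargs": {"plan": [{"fingers": 5,"tx": -0.07,"ty": 0,"tz": 2.2,"spin": 0},{"fingers": 5,"tx": 0,"ty": 0,"tz": 2,"spin": 0},{"fingers": 5,"tx": 0,"ty": 0,"tz": 1.5,"spin": 0},{"fingers": 5,"tx": 0,"ty": 0,"tz": 0,"spin": 0},{"fingers": 1,"tx": 0,"ty": 0,"tz": 0,"spin": 0},{"fingers": 1,"tx": 0,"ty": 0,"tz": 0,"spin": 0},{"fingers": 1,"tx": 0,"ty": 0,"tz": 0,"spin": 0},{"fingers": 1,"tx": 0,"ty": 0,"tz": 0,"spin": 0},{"fingers": 1,"tx": 0,"ty": 0,"tz": 0,"spin": 0}]}}

```text
time_s: 53.58
tcp_pos: [0.4845, 0.2012, 0.1625]
ee_rot: [180.0, 0.1, -156.0]
force: [-0.5, 0.8, 5.7]
width: 0.0173
```

Emit:
{"fn": "arm_command", "kwargs": {"plan": [{"fingers": 1,"tx": 0,"ty": 0,"tz": 0,"spin": 0.17},{"fingers": 1,"tx": 0,"ty": 0,"tz": 0,"spin": 0.17},{"fingers": 1,"tx": 0,"ty": 0,"tz": 0,"spin": 0.17},{"fingers": 1,"tx": 0,"ty": 0,"tz": 0,"spin": 0.17},{"fingers": 1,"tx": 0,"ty": 0,"tz": 0,"spin": 0.17},{"fingers": 1,"tx": 0,"ty": 0,"tz": 0,"spin": 0.17},{"fingers": 1,"tx": 0,"ty": 0,"tz": 0,"spin": 0.17},{"fingers": 1,"tx": 0,"ty": 0,"tz": 0,"spin": 0.17},{"fingers": 1,"tx": 0,"ty": 0,"tz": 0,"spin": 0.17}]}}

```text
time_s: 54.7
tcp_pos: [0.4836, 0.2015, 0.1626]
ee_rot: [180.0, -0.1, 116.1]
force: [-1.6, 1.3, 6.3]
width: 0.0167
```

```bash
python3 - <<'E'
from h import *
s=st()
p=cap('wrist','w26.png')
go(.4838,.2005,.160,-1.9)
E
```

```text
t 54.7 tcp [0.4836 0.2015 0.1626] rot [ 1.7999e+02 -9.0000e-02  1.1608e+02] F [-1.6  1.3  6.3] w 0.0167 j [-53.1  29.3  35.1 122.4 -28.4  36.4  28. ]
total t [-0.1  -0.03  0.25] spin 2.055 | rows 1 each [-0.1  -0.03  0.25] | spin rows 12 each 0.1713
```

View pics/w26.png

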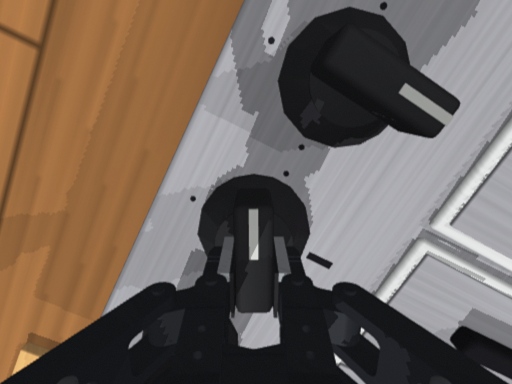

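Emit:
{"fn": "arm_command", "kwargs": {"plan": [{"fingers": 1,"tx": 0,"ty": 0,"tz": 0,"spin": 0.17},{"fingers": 1,"tx": 0,"ty": 0,"tz": 0,"spin": 0.17},{"fingers": 1,"tx": 0,"ty": 0,"tz": 0,"spin": 0.17},{"fingers": 1,"tx": 0,"ty": 0,"tz": 0,"spin": 0.17},{"fingers": 1,"tx": 0,"ty": 0,"tz": 0,"spin": 0.17},{"fingers": 1,"tx": 0,"ty": 0,"tz": 0,"spin": 0.17},{"fingers": 1,"tx": 0,"ty": 0,"tz": 0,"spin": 0.17},{"fingers": 1,"tx": 0,"ty": 0,"tz": 0,"spin": 0.17},{"fingers": 1,"tx": 0,"ty": 0,"tz": 0,"spin": 0.17},{"fingers": 1,"tx": 0,"ty": 0,"tz": 0,"spin": 0}]}}

```text
time_s: 56.0
tcp_pos: [0.4848, 0.2015, 0.1625]
ee_rot: [-180.0, -0.1, 28.6]
force: [-0.4, 1.8, 7.4]
width: 0.0173
```

Emit:
{"fn": "arm_command", "kwargs": {"plan": [{"fingers": 1,"tx": 0,"ty": 0,"tz": 0,"spin": 0.17},{"fingers": 1,"tx": 0,"ty": 0,"tz": 0,"spin": 0.17},{"fingers": 1,"tx": 0,"ty": 0,"tz": 0,"spin": 0.17},{"fingers": 1,"tx": 0,"ty": 0,"tz": 0,"spin": 0.1},{"fingers": 1,"tx": 0,"ty": 0,"tz": 0,"spin": 0.1},{"fingers": 1,"tx": 0,"ty": 0,"tz": 0,"spin": 0.08},{"fingers": 1,"tx": 0,"ty": 0,"tz": 0,"spin": 0}]}}

```text
time_s: 56.88
tcp_pos: [0.485, 0.2009, 0.1626]
ee_rot: [-180.0, -0.1, -16.6]
force: [0.5, 0.2, 7.6]
width: 0.0169
```

```bash
python3 - <<'E'
from h import *
s=st();print(s['ft_torque'])
p=cap('wrist','w27.png')
go(.4838,.2005,.160,-3.5)
E
```

```text
t 56.875 tcp [0.485  0.2009 0.1626] rot [-1.7996e+02 -1.3000e-01 -1.6650e+01] F [0.5 0.2 7.6] w 0.0169 j [-71.7  46.7  70.6 122.9 -57.2  54.8 -73.8]
[ 0.02491625  0.09557459 -0.0169926 ]
total t [-0.1   0.07  0.26] spin -0.229 | rows 1 each [-0.1   0.07  0.26] | spin rows 2 each -0.1146
```

View pics/w27.png

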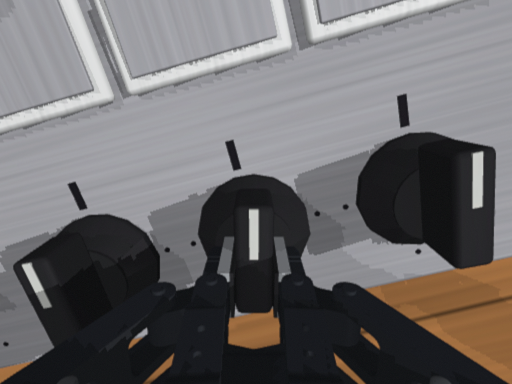

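Emit:
{"fn": "arm_command", "kwargs": {"plan": [{"fingers": 1,"tx": 0,"ty": 0,"tz": 0.1,"spin": 0.07},{"fingers": 1,"tx": 0,"ty": 0,"tz": 0,"spin": 0.06},{"fingers": 1,"tx": 0,"ty": 0,"tz": 0,"spin": 0},{"fingers": 1,"tx": 0,"ty": 0,"tz": -1,"spin": 0},{"fingers": 1,"tx": 0,"ty": 0,"tz": -2,"spin": 0},{"fingers": 1,"tx": 0,"ty": 0,"tz": -3,"spin": -0.17},{"fingers": 1,"tx": 0,"ty": 0,"tz": 0,"spin": -0.17},{"fingers": 1,"tx": -2,"ty": 0,"tz": 0,"spin": 0},{"fingers": 1,"tx": -3,"ty": 0,"tz": 0,"spin": 0},{"fingers": 1,"tx": 0,"ty": 0,"tz": 0,"spin": 0}]}}

```text
time_s: 58.18
tcp_pos: [0.4305, 0.2051, 0.22]
ee_rot: [-180.0, 0.3, -4.6]
force: [0.2, 0.6, -1.2]
width: 0.017
```

Emit:
{"fn": "arm_command", "kwargs": {"plan": [{"fingers": 1,"tx": 0,"ty": 0,"tz": 0,"spin": 0}]}}

```text
time_s: 58.3
tcp_pos: [0.4341, 0.2052, 0.2209]
ee_rot: [-180.0, -0.0, -4.6]
force: [-0.1, -0.1, -1.1]
width: 0.0173
```

```bash
python3 - <<'E'
from fit import *
s=st()
p=cap('wrist','w28.png')
o,f=fit(p,.4838,.2005,-.033); print('theta',o,f)
show(p,[(.4838,.2005,0),(.4838,.2005,.15)],'pics/z28.png')
go(.4840,.2007,.185,-2)
E
```

```text
t 58.3 tcp [0.4341 0.2052 0.2209] rot [-1.7998e+02 -1.0000e-02 -4.5700e+00] F [-0.1 -0.1 -1.1] w 0.0173 j [-80.   37.   74.2 125.4 -46.2  53.4 -72.2]
theta [ 6.24037907e+00 -4.72956637e-05  2.33666059e-04] -0.9388696655132641
total t [4.96 0.04 3.6 ] spin -0.045 | rows 2 each [2.48 0.02 1.8 ] | spin rows 1 each -0.045
```

View pics/z28.png

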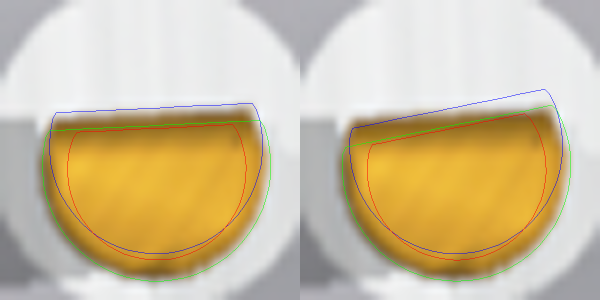

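Emit:
{"fn": "arm_command", "kwargs": {"plan": [{"fingers": 1,"tx": 2.5,"ty": 0,"tz": 0,"spin": -0.045},{"fingers": 1,"tx": 2.5,"ty": 0.15,"tz": 0,"spin": 0},{"fingers": 1,"tx": 0,"ty": 0,"tz": 1.5,"spin": 0},{"fingers": 1,"tx": 0,"ty": 0,"tz": 1.8,"spin": 0},{"fingers": 1,"tx": 0,"ty": 0,"tz": 0,"spin": 0},{"fingers": 1,"tx": 0,"ty": 0,"tz": 0,"spin": 0}]}}

```text
time_s: 59.1
tcp_pos: [0.4831, 0.2004, 0.1874]
ee_rot: [180.0, 0.1, -2.0]
force: [-0.5, 0.2, 0.0]
width: 0.0166
```

```bash
python3 - <<'E'
from h import *
s=st();go(.4845,.2006,.1625,-2)
E
```

```text
t 59.1 tcp [0.4831 0.2004 0.1874] rot [ 1.7998e+02  5.0000e-02 -2.0200e+00] F [-0.5  0.2  0. ] w 0.0166 j [-71.3  40.6  67.1 122.  -49.5  52.  -66.5]
total t [ 0.14 -0.02  2.49] spin -0.0 | rows 1 each [ 0.14 -0.02  2.49] | spin rows 1 each -0.0004
```

Emit:
{"fn": "arm_command", "kwargs": {"plan": [{"fingers": 1,"tx": 0.12,"ty": 0,"tz": 0.4,"spin": 0},{"fingers": 1,"tx": 0,"ty": 0,"tz": 0.4,"spin": 0},{"fingers": 1,"tx": 0,"ty": 0,"tz": 0.4,"spin": 0},{"fingers": 1,"tx": 0,"ty": 0,"tz": 0.4,"spin": 0},{"fingers": 1,"tx": 0,"ty": 0,"tz": 0.4,"spin": 0},{"fingers": 1,"tx": 0,"ty": 0,"tz": 0.4,"spin": 0},{"fingers": 1,"tx": 0,"ty": 0,"tz": 0.2,"spin": 0},{"fingers": 1,"tx": 0,"ty": 0,"tz": 0,"spin": 0}]}}

```text
time_s: 60.1
tcp_pos: [0.4848, 0.2004, 0.1626]
ee_rot: [-179.9, 0.1, -2.0]
force: [-3.3, 0.4, 8.1]
width: 0.0169
```

Emit:
{"fn": "arm_command", "kwargs": {"plan": [{"fingers": 1,"tx": 0,"ty": 0,"tz": 0,"spin": 0.08},{"fingers": 1,"tx": 0,"ty": 0,"tz": 0,"spin": 0.08},{"fingers": 1,"tx": 0,"ty": 0,"tz": 0,"spin": 0},{"fingers": 1,"tx": 0,"ty": 0,"tz": 0,"spin": -0.06},{"fingers": 1,"tx": 0,"ty": 0,"tz": 0,"spin": -0.06},{"fingers": 1,"tx": 0,"ty": 0,"tz": 0,"spin": 0}]}}

```text
time_s: 60.85
tcp_pos: [0.485, 0.2009, 0.1626]
ee_rot: [-179.9, 0.0, -4.3]
force: [-2.6, 0.8, 8.0]
width: 0.0171
```

Emit:
{"fn": "arm_command", "kwargs": {"plan": [{"fingers": 1,"tx": 0,"ty": 0,"tz": -0.05,"spin": 0},{"fingers": 5,"tx": 0,"ty": 0,"tz": 0,"spin": 0},{"fingers": 5,"tx": 0,"ty": 0,"tz": 0,"spin": 0},{"fingers": 5,"tx": 0,"ty": 0,"tz": 0,"spin": 0},{"fingers": 5,"tx": 0,"ty": 0,"tz": 0,"spin": 0},{"fingers": 5,"tx": 0,"ty": 0,"tz": -3,"spin": 0},{"fingers": 5,"tx": 0,"ty": 0,"tz": -4,"spin": 0},{"fingers": 5,"tx": 0,"ty": 0,"tz": -5,"spin": 0},{"fingers": 5,"tx": 0,"ty": 0,"tz": 0,"spin": 0},{"fingers": 5,"tx": 0,"ty": 0,"tz": 0,"spin": 0}]}}

```text
time_s: 62.1
tcp_pos: [0.4844, 0.2006, 0.2817]
ee_rot: [-180.0, 0.1, -4.3]
force: [-0.1, -1.0, -0.4]
width: 0.0499
```

```bash
python3 - <<'E'
from h import *
s=st()
p=cap('wrist','w30.png'); q=cap('scene','s30.png'); t=cap('top','t30.png')
i=q['image'][:,:,::-1]; cv2.imwrite('pics/s30c.png',cv2.resize(i[85:185,260:440],None,fx=4.2,fy=4.2,interpolation=cv2.INTER_CUBIC))
A=[]
for y in ((.4872,.3006),(.4838,.2005),(.4804,.1005)):
    b=rect(p,y[0],y[1],.186,.06,2.1); c=rect(p,y[0],y[1],.13,.06,2.1); A.append(np.vstack([b,c]))
cv2.imwrite('pics/k30.png',np.hstack(A))
E
```

```text
t 62.1 tcp [0.4844 0.2006 0.2817] rot [-1.7998e+02  5.0000e-02 -4.3000e+00] F [-0.1 -1.  -0.4] w 0.0499 j [-77.4  34.8  75.8 116.7 -39.6  60.5 -76.6]
```

View pics/w30.png

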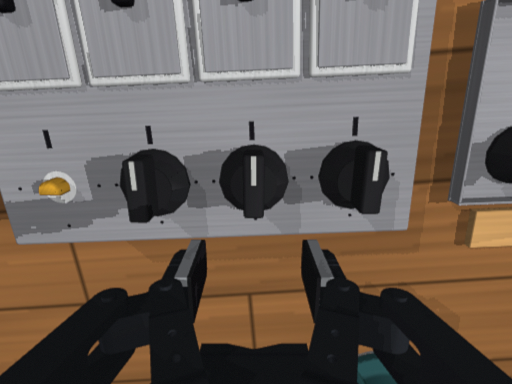

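View pics/k30.png

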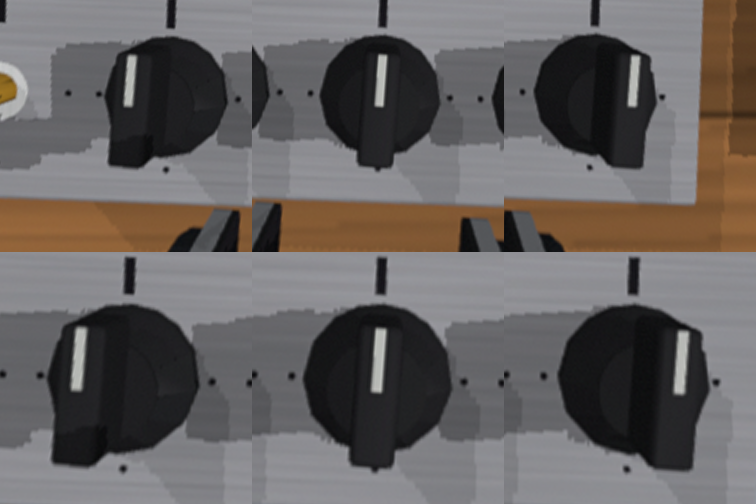

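View pics/s30.png

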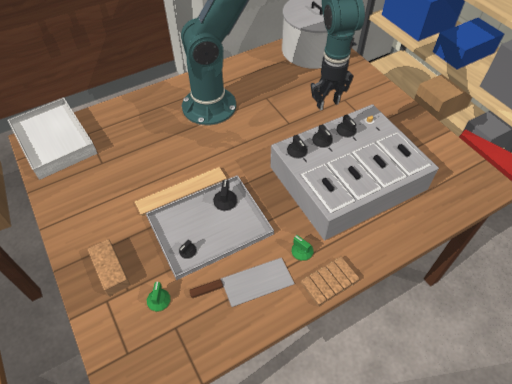

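```bash
python3 - <<'E'
from h import *
st(); print(env.job_done())
E
```

```text
t 62.25 tcp [0.484  0.2004 0.2809] rot [ 1.7993e+02  1.3000e-01 -4.3200e+00] F [ 0.2 -1.6 -0.2] w 0.0498 j [-77.4  34.9  75.8 116.7 -39.6  60.5 -76.6]
the job is handed in; nothing more can be done
None
```

I fitted all three warmer knobs that were in the tray onto spindles 2, 3 and 4 and turned each one clockwise to the off stop. I handed the job in at 62 s with the gripper open and clear of everything. Spindle 1 stays bare because only three warmer knobs were there.

- **Seating:** each knob came down to the warmer's top with 8 to 20 N of contact force. The last wrist picture shows all three flat, with pointers within about 2 to 3° of their off lines.
- **Stop:** the wrist torque never showed the stop clearly. In the grip the knobs went about 19 to 22° past the off line, more than the stated play. So I lifted each knob once and looked at its spindle: all three measured about 0 rad (0.00, 0.07 and −0.04). I then fitted each knob again at the off line, turned it a little further clockwise, eased it back within its play and let go. I did not check the spindles again under the knobs after that.
- **Everything else:** one knob had been knocked about 25 mm aside in the tray, so I measured it again before picking it up. The small and large knobs are still in the tray, and I touched nothing else on the table.

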